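# Open the dead till through its release hole

## Robot

A 7-joint arm with a two-finger parallel gripper is mounted at the origin on the work surface. World frame = base frame: x ahead of the robot, y to its left, z up, the work surface at z = 0. Lengths are in mm, angles in rad, forces in N, time in s.
With the tool pointing down it reaches from about 400 to 875 mm from the base axis. Payload 19.3 kg.
Tool frame: the origin (TCP) lies between the finger pads; the fingertips stand 8 mm ahead of it and the grasp point (between the pads) lies 11 mm behind it (arm.tips_ahead is the z of the fingertips in the tool frame, in mm); z points along the fingers, y is the direction in which the jaws open and shut (so a half turn about z gives the same grasp; the last joint's range is limited). The gripper opens to 85 mm and grips with 20 to 120 N. Pads are 22 mm wide; open, the fingers measure 114 mm over their backs; the gripper's body (76 mm by 85 mm) begins 54 mm behind the grasp point. The pads swing forward as they close: fully open they stand 13 mm farther back than shut.
Start: joints at [-1.4, 0.521, -0.036, 1.599, 0.021, 1.021, -0.113], TCP at [149.069, 606.954, 239.291] pointing down, gripper open.
Joint ranges: [-2.91, 2.91], [-0.3, 2.13], [-1.5, 1.42], [0.17, 2.43], [-1.26, 4.41], [0.16, 1.93], [-2.52, 2.52]. Speed limits (rad/s): [1.89, 1.89, 2.39, 2.39, 3.01, 3.01, 3.01].

## Interface

Orientations are given as a 3x3 rotation matrix whose columns are the frame's x, y, z axes.
In Python, from plant import arm, eyes, spotter gives the robot as it stands.
- The arm moves only by the tool apply_moves, never from a script. Its argument "targets" is a list of rows, each an object with "slide": the shift along the tool's x, y, z in cm, a list of three; "twist": the turn about the tool's z in rad. In form: [{"slide": [x, y, z], "twist": twist}, ...]. A call has 1 to 5 rows; each row is the pose to reach, as a shift and turn from the pose commanded when the call began, along the tool's axes at that moment; what a row does not reach only later rows make up. A row lasts 1/12 s, in which the tool goes at most 41.7 mm and 7.16 degrees, less where a joint would pass 70% of its speed; a pose out of reach is approached as far as the arm can. A call with a gripper value outside its range is refused whole. "hand" is the closure, from 0 (fully open) to 1 (shut), set as the call begins (left out, the last holds). The fingers move at their own pace and stop on an object; the grip force is fixed at half the most. Time passes only in rows, so rows that repeat a pose let the fingers close. It gives the time, the measured TCP pose, the force and the opening at its end, in the units of the state.
- arm.get_obs(): the state, without advancing time (a new reading comes with each control period).
- eyes.get_image(name): name is "scene" or "top" or "wrist"; returns a dict with "pixels" (400x640x3 uint8, red, green, blue), "K" (3x3 intrinsics, pixels), "eye" and "attitude" of the camera in the world. Camera axes: x right, y down, z forward; pixel columns grow to the right and rows downward; lengths in mm; the calibration is good to about 2 mm. A picture is of the moment at which its call begins. There is no depth.
- arm.finish_job(): hands the job in, once; it reports no verdict.
Trained networks look in the newest picture that a camera, given by its name, has taken for a name from the list of things; names that differ only in an ending like _2 or _b are one class to them, and where a whole thing is asked for, a point or a joint stands for the part that bears it (a point fixed in the world has none). Each returns a list of dicts, best first, with "score" (0 to 1); they miss things now and then, are a little off and sometimes report something else, mostly with a low value. They report only what shows in the picture. A call takes as long as a camera call.
- spotter.spot_in(camera, label): "bbox" ([left, top, right, bottom] in pixels, round what is visible of it).
- spotter.landmark_of(camera, label): "uv" ([column, row] in pixels: a listed point, or the origin of a listed thing).
The state is a dict: "time_s": time; "qpos": joint angles; "joint_velocities": joint speeds; "joint_efforts": joint torques, N m; "position": TCP position; "ee_rot": TCP orientation; "contact_force": force on the tool from outside, world axes, zero at the start; "wrist_torque": the same for the moment, N m; "opening": finger opening in mm.
Only numpy, scipy, OpenCV 4.12 (cv2) and the standard library are available. Lean on these libraries where they do the work, as an engineer would, in place of code of your own. Each camera call takes 0.05 s, during which the arm holds its last target.

## Task

The till's lead has failed and its drawer will not open. Take the wooden dowel from the tray, push it through the round hole in the till's sloped back until the hidden latch lets go and the drawer springs open by itself (leave the drawer to its spring), then draw the dowel out and lay it back in its compartment of the tray. Push gently: the lever behind the hole is thin and must not be forced, the dowel must not be dropped, and nothing else on the stall may be knocked over or shifted.

Things in the scene. Friction and masses are not known exactly. Their poses are not given: they have to be found in the camera images.
- till: the till: a fixed grey steel cash drawer 320 mm deep, 300 mm wide, 110 mm high. Origin: centre of its underside, on the table. Its x axis points out of its back, away from the drawer front; y along its width; z up. The back is upright up to 30 mm, then slopes inward at 30 degrees to the vertical as a flat panel up to the top edge at x = 114 mm, z = 110 mm
- release_hole (a point): mouth centre (outer surface) of the panel's only open round hole, 22 mm wide, panel 4 mm thick, 70 mm above the table; z axis points out of the hole, 30 deg above level, x down the slope. Behind it, square to it: a spring lever's pad, 15 to 37 mm inside the mouth (hidden, varies), lets go 6 to 13 mm after first touch (varies), takes 4 to 12 N, firm stop 15 mm after touch. Over 30 N on lever or till is too much
- drawer (a joint): the till's drawer, m it has slid out. Latched it reads 0 to 0.004; when the latch lets go its own spring throws it out to 0.09, away from the sloped back, in about half a second
- dowel_mid (a point): middle of the dowel: a plain round stick of pale wood, 16 mm across, 180 mm long, both ends alike, about 30 g, loose. Its x axis runs along the stick. It lies flat in the tray, its middle 14 mm above the table
- tray: a fixed dark wooden tray 250 mm (x) by 180 mm (y), walls 18 mm high. Origin: centre of its underside; x along its length; z up. Floor 6 mm above the table. A low divider at y = -27 mm leaves the dowel's compartment, clear from y = -24 to 84 mm and x = -119 to 119 mm; the narrow one beside it holds two pens (fixed)

How it is judged (in metres and radians):
On the way, in this order (a step that is already met when the one before it is completed fails the run):
1. the dowel is lifted out of the tray (height (world z) of dowel_mid above 0.06 m), for 0.1 s.
2. the dowel is in the hole, in line with it (distance between dowel_mid and release_hole below 0.083 m and angle between the x axis of dowel_mid and the z axis of release_hole, either way round below 0.2 rad and value of joint drawer below 0.05 m), for 0.05 s.
3. the latch lets go and the drawer springs open (value of joint drawer above 0.07 m), for 0.1 s.
At the end, for the whole second after the job is handed in: The drawer is out more than 70 mm; the dowel lies at rest flat in its compartment of the tray (its middle below 20 mm, within 40 mm of the tray's middle lengthwise and between the wall and the divider); the bystanders stand where they stood (value of joint drawer above 0.07 m and height (world z) of dowel_mid below 0.02 m and x of dowel_mid in the frame of tray between -0.04 and 0.04 m and y of dowel_mid in the frame of tray between -0.024 and 0.085 m and linear speed of dowel below 0.03 m/s); the robot touches nothing.
It fails at once if the release lever is forced: pushed with more than 30 N (contact force between dowel and latch above 30 N).
It fails at once if the till is poked with the dowel with more than 30 N (contact force between dowel and till above 30 N).
It fails at once if the dowel is dropped or thrown (falls free faster than 0.7 m/s) (linear speed of dowel above 0.7 m/s and contact force between dowel and the fingers below 0.1 N).
It fails at once if the gripper or arm pushes the drawer (contact force between drawer and the fingers above 1 N or contact force between drawer and the arm above 1 N).
It fails at once if something else on the stall is shifted by more than 30 mm or knocked over (distance of any of candle_a, candle_b, bell, tape_roll, stapler, water, candle_c from where it was at the start of the episode above 0.03 m or angle between any of candle_a, candle_b, bell, tape_roll, stapler, water, candle_c's own z axis and vertical above 0.5 rad).
It also fails if it takes over 58 s, if anything falls off the work surface, if the arm or the gripper's body presses on something with over 40 N, if the wrist force passes 120 N, or if a joint passes its speed limit or range.

## Working session

There is one attempt and no reset: what is moved stays moved. The work goes in short steps, Python scripts to look and compute and a tool call to move; the robot and the scene stay as the last step left them, time stands still between calls to the robot, and variables do not carry over. Pictures are saved under pics/ and viewed, and the job is handed in when it is done.

Besides the shell and the picture viewer there is one more tool, called by a JSON object that holds its "fn" and its "kwargs". apply_moves: Moves the arm, as the interface text tells. Its arguments: {"type":"object","properties":{"targets":{"type":"array"},"hand":{"type":"number"}},"required":["targets"]}

```bash
mkdir -p pics; ls
cat > h.py <<'E'
import numpy as np,cv2
from plant import arm,eyes,spotter
def snap(n,f):
    im=eyes.get_image(n); cv2.imwrite('pics/'+f,im['pixels'][:,:,::-1]); return im
def proj(im,p):
    R=np.array(im['attitude']);c=R.T@(np.array(p)-np.array(im['eye']));q=np.array(im['K'])@c;return q[:2]/q[2]
def ray(im,uv):
    R=np.array(im['attitude']);d=R@np.linalg.inv(np.array(im['K']))@np.array([uv[0],uv[1],1.]);return np.array(im['eye']),d/np.linalg.norm(d)
def at_z(im,uv,z):
    e,d=ray(im,uv);return e+d*(z-e[2])/d[2]
def tri(l):
    A=np.zeros((3,3));b=np.zeros(3)
    for e,d in l:
        M=np.eye(3)-np.outer(d,d);A+=M;b+=M@e
    p=np.linalg.solve(A,b);return p,[np.linalg.norm((np.eye(3)-np.outer(d,d))@(p-e)) for e,d in l]
E
python3 - <<'E'
from h import *
np.set_printoptions(precision=3,suppress=True)
o=arm.get_obs();print(o['time_s'],o['position'],o['ee_rot'],o['opening'],arm.tips_ahead)
for n in ['scene','top','wrist']:
    im=snap(n,n+'0.png');print(n,im['K'],im['eye'],im['attitude'])
    for l in ['till','release_hole','dowel_mid','tray']:
        print(l,spotter.landmark_of(n,l)[:2],spotter.spot_in(n,l)[:2])
print(arm.get_obs()['time_s'])
E
```

```text
pics
0.0 [149.018 606.634 238.729] [[-0.971  0.239 -0.   ]
 [ 0.239  0.971 -0.001]
 [-0.    -0.001 -1.   ]] 85.29082102262345 8.0
scene [[436.601   0.    322.93 ]
 [  0.    436.601 201.838]
 [  0.      0.      1.   ]] [1008.559  -99.938  715.683] [[-0.074  0.79  -0.609]
 [ 0.997  0.054 -0.051]
 [-0.008 -0.611 -0.792]]
till [{'uv': [417.0, 220.2], 'score': 0.7}] [{'bbox': [327.7, 119.0, 548.6, 297.9], 'score': 0.91}]
release_hole [{'uv': [353.6, 192.4], 'score': 0.88}] [{'bbox': [326.6, 140.3, 389.4, 288.4], 'score': 0.66}]
dowel_mid [{'uv': [202.8, 219.7], 'score': 0.66}] [{'bbox': [185.0, 183.2, 224.2, 255.3], 'score': 0.82}]
tray [{'uv': [190.1, 224.1], 'score': 0.84}] [{'bbox': [123.6, 169.3, 245.4, 282.1], 'score': 0.76}]
top [[364.636   0.    323.427]
 [  0.    364.636 201.721]
 [  0.      0.      1.   ]] [ 447.077 -135.034  819.902] [[-0.015 -0.999  0.051]
 [-1.     0.015 -0.001]
 [ 0.    -0.051 -0.999]]
till [{'uv': [243.2, 200.8], 'score': 0.91}] [{'bbox': [133.1, 112.9, 330.0, 295.5], 'score': 0.88}]
release_hole [{'uv': [303.1, 202.8], 'score': 0.86}] [{'bbox': [267.9, 114.6, 326.3, 255.1], 'score': 0.79}]
dowel_mid [{'uv': [431.0, 184.3], 'score': 0.65}] [{'bbox': [424.5, 142.1, 446.2, 227.3], 'score': 0.82}]
tray [{'uv': [441.4, 179.6], 'score': 0.84}] [{'bbox': [400.5, 124.3, 488.1, 237.4], 'score': 0.95}, {'bbox': [268.5, 114.4, 325.4, 256.8], 'score': 0.32}]
wrist [[282.864   0.    319.012]
 [  0.    282.864 198.582]
 [  0.      0.      1.   ]] [ 85.694 622.735 374.048] [[ 0.238  0.938  0.251]
 [ 0.971 -0.23  -0.062]
 [-0.     0.258 -0.966]]
till [] []
release_hole [] []
dowel_mid [] []
tray [] []
1.35
```

View pics/scene0.png

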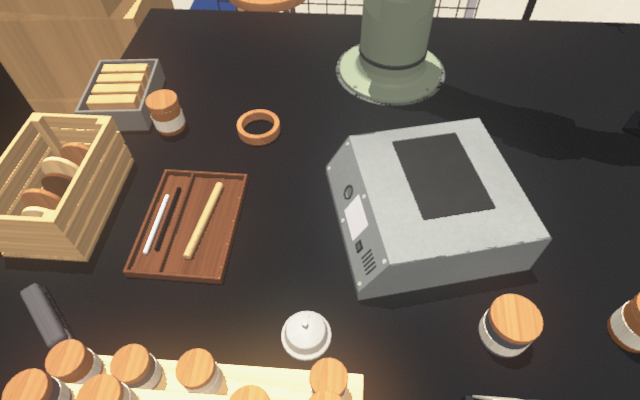

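View pics/top0.png

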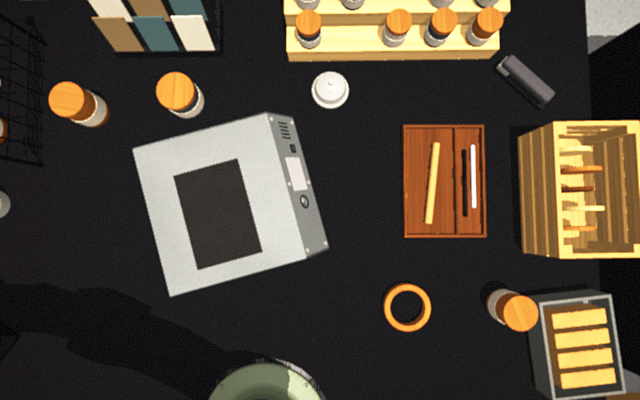

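Run:
```python
import cv2
a=cv2.imread('pics/top0.png');b=cv2.imread('pics/scene0.png')
cv2.imwrite('pics/t_crop.png',cv2.resize(a[105:265,260:500],None,fx=3.3,fy=3.3,interpolation=cv2.INTER_CUBIC))
cv2.imwrite('pics/s_crop.png',cv2.resize(b[110:300,170:400],None,fx=3.1,fy=3.1,interpolation=cv2.INTER_CUBIC))
```

```text
(no output)
```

View pics/t_crop.png

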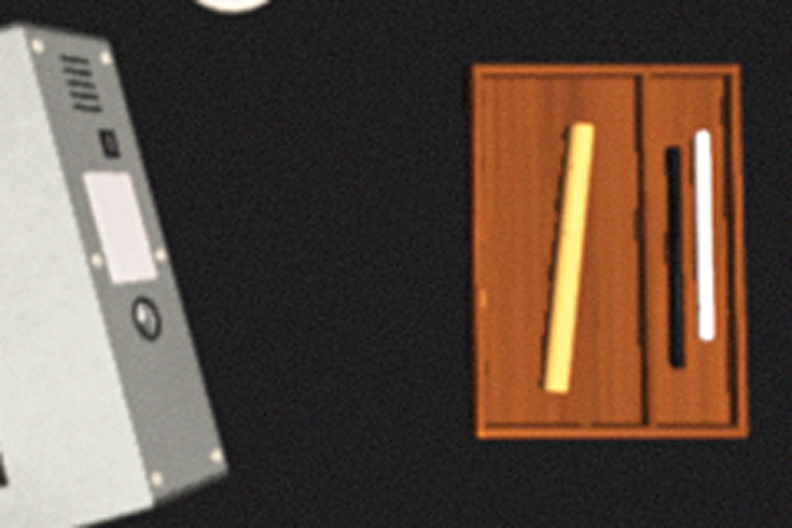

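View pics/s_crop.png

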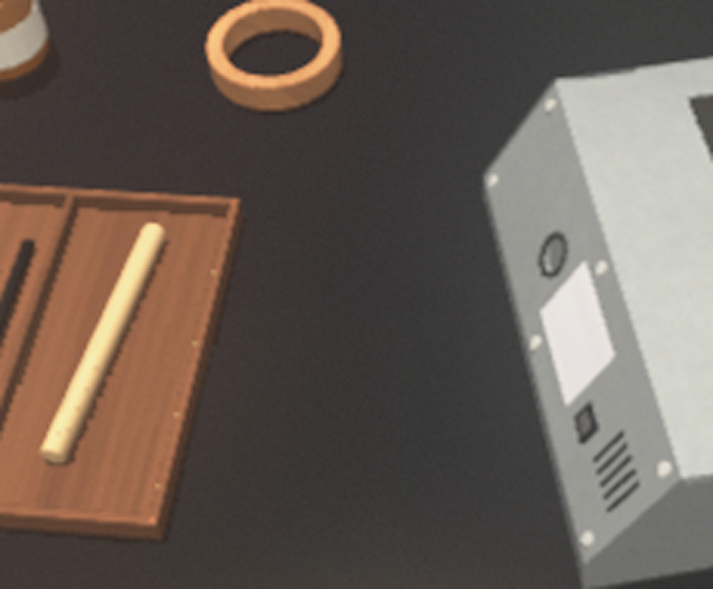

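```bash
cat > m.py <<'E'
from h import *
import pickle
np.set_printoptions(precision=1,suppress=True)
IM={n:eyes.get_image(n) for n in ['scene','top']}
pickle.dump(IM,open('im.pkl','wb'))
rois={'top':(405,125,460,240),'scene':(178,175,240,270)}
ends={}
for n,im in IM.items():
    x0,y0,x1,y1=rois[n];p=im['pixels'][y0:y1,x0:x1].astype(int)
    m=(p[...,1]>135)&(p[...,0]>150)
    k,l,s,c=cv2.connectedComponentsWithStats(m.astype(np.uint8));i=1+np.argmax(s[1:,4]);v,u=np.nonzero(l==i);print(n,s[i],c[i])
    P=np.c_[u+x0,v+y0].astype(float);ce=P.mean(0);d=np.linalg.svd(P-ce,full_matrices=False)[2][0];t=(P-ce)@d
    e1,e2=ce+d*(t.min()-.5),ce+d*(t.max()+.5);print(e1,e2)
    a,b=at_z(im,e1,16),at_z(im,e2,16);print('ends',a,b,np.linalg.norm(a-b),'mid',(a+b)/2,'yaw',np.degrees(np.arctan2(*(a-b)[1::-1])))
h=[ray(IM['top'],(304.5,201.4)),ray(IM['scene'],(348.4,191.9))]
print('hole mine',tri(h), at_z(IM['top'],(304.5,201.4),70),at_z(IM['scene'],(348.4,191.9),70))
E
python3 m.py
python3 - <<'E'
import pickle,cv2
IM=pickle.load(open('im.pkl','rb'))
a=IM['top']['pixels'][:,:,::-1];b=IM['scene']['pixels'][:,:,::-1]
cv2.imwrite('pics/hc.png',cv2.hconcat([cv2.resize(a[180:220,285:325],(400,400),interpolation=cv2.INTER_CUBIC),cv2.resize(b[172:212,330:370],(400,400),interpolation=cv2.INTER_CUBIC)]))
cv2.imwrite('pics/tc.png',cv2.resize(a[100:300,125:335],None,fx=2.9,fy=2.9,interpolation=cv2.INTER_CUBIC))
cv2.imwrite('pics/sc.png',cv2.resize(b[110:300,320:555],None,fx=3.1,fy=3.1,interpolation=cv2.INTER_CUBIC))
E
```

```text
scene [  5   7  40  76 625] [24.4 44.5]
[220.2 181.1] [185.1 257.1]
ends [ 430.4 -365.2   16. ] [ 616.8 -390.    16. ] 188.08526705503493 mid [ 523.6 -377.6   16. ] yaw 172.41419817775818
top [ 20  17  15  82 571] [27.3 58.1]
[436.6 141.4] [428.1 223.7]
ends [ 618.6 -389.7   16. ] [ 435.9 -365.5   16. ] 184.3161844884107 mid [ 527.3 -377.6   16. ] yaw -7.559536258690198
hole mine (array([486.2, -96. ,  71. ]), [np.float64(0.8425125000971287), np.float64(0.8425125000971436)]) [486.3 -96.8  70. ] [485.2 -95.2  70. ]
```

View pics/hc.png

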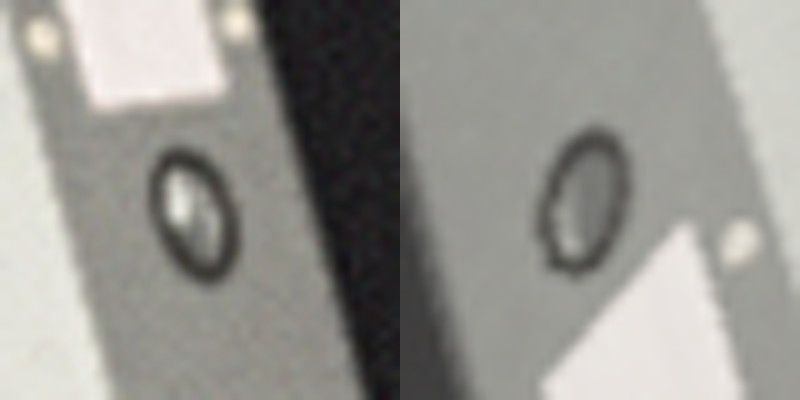

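View pics/tc.png

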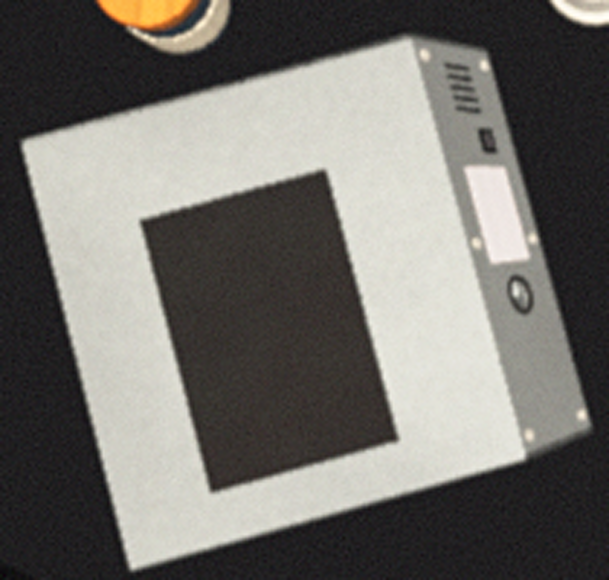

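View pics/sc.png

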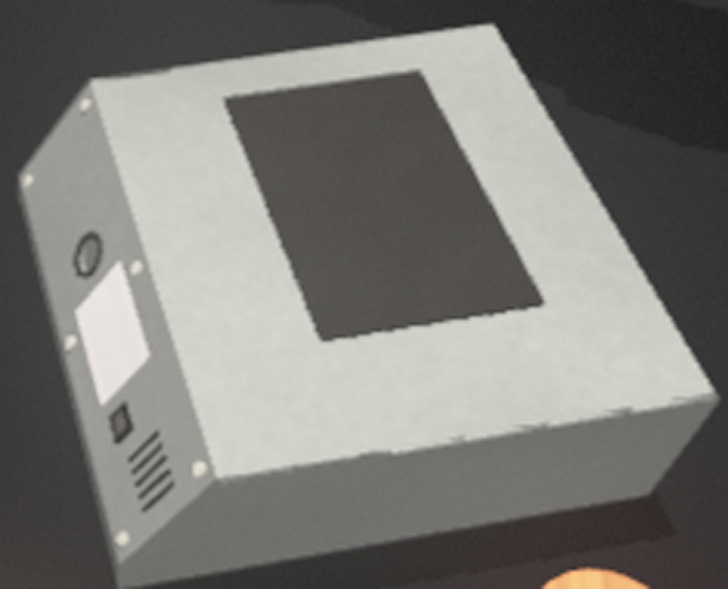

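```bash
cat > fit.py <<'E'
import pickle;from h import *
from scipy.optimize import least_squares
np.set_printoptions(precision=2,suppress=True)
IM=pickle.load(open('im.pkl','rb'))
M=[(114,1,110),(114,-1,110),(-160,1,110),(-160,-1,110),(160,1,30),(160,-1,30)]
# y>0 side: x axis points to -y world => y axis points +x world(approx)
T={'top':[(412,37),(526,460),(22,142),(131,571),(487,48),(592,430)],'scene':[(218,478),(93,79),(719,398),(495,24),(117,562),(20,176)]}
O={'top':(2.9,125,100),'scene':(3.1,320,110)}
obs=[]
for n in T:
    s,a,b=O[n]
    for m,(u,v) in zip(M,T[n]): obs.append((n,np.array([m[0],150*m[1],m[2]],float),np.array([(u+.5)/s-.5+a,(v+.5)/s-.5+b])))
def pose(p):
    c,s=np.cos(p[2]),np.sin(p[2]);return np.array([[c,-s,0],[s,c,0],[0,0,1]]),np.array([p[0],p[1],0])
def f(p):
    R,t=pose(p);return np.concatenate([proj(IM[n],R@m+t)-o for n,m,o in obs])
r=least_squares(f,[470,60,-1.5]);print(r.x[:2],np.degrees(r.x[2]),'\n',r.fun.reshape(-1,2))
R,t=pose(r.x)
h,_=tri([ray(IM['top'],(304.05,201.05)),ray(IM['scene'],(347.95,191.85))])
print('hole',h,'in till',R.T@(h-t),'expected x at z=70',160-40*np.tan(np.pi/6))
E
python3 fit.py
```

```text
[488.44  46.98] -75.44023998468606 
 [[-0.42 -0.59]
 [ 0.29  1.05]
 [-0.76 -0.25]
 [-0.91  0.87]
 [-0.34  0.95]
 [-0.14  1.71]
 [-0.68  1.76]
 [-1.27 -0.35]
 [-0.3   0.48]
 [-0.33 -0.1 ]
 [ 0.53  2.23]
 [-0.38 -1.18]]
hole [486.89 -96.03  72.11] in till [138.03 -37.45  72.11] expected x at z=70 136.90598923241498
```

```bash
cat > go.py <<'E'
# usage: go.py x y z yawy(deg of tool y)  -> remaining slide (cm) and twist in the tool axes, and the state
import sys;from h import *
np.set_printoptions(precision=3,suppress=True)
o=arm.get_obs();R=np.array(o['ee_rot']);p=np.array(o['position'])
yaw=np.degrees(np.arctan2(R[1,1],R[0,1]))
print('t',o['time_s'],'p',p,'yaw_y',yaw,'F',np.array(o['contact_force']),'open',o['opening'],'tilt',np.degrees(np.arccos(-R[2,2])))
print('q',np.array(o['qpos']))
if len(sys.argv)>4:
    T=np.array(list(map(float,sys.argv[1:4])));s=R.T@(T-p)/10
    print('slide cm',s,'dist mm',np.linalg.norm(s)*10,'twist',-np.radians((float(sys.argv[4])-yaw+180)%360-180))
E
python3 go.py 480 150 240 -97.6
```

```text
t 1.45 p [149.059 606.963 239.282] yaw_y 76.20022453279752 F [-0.503 -0.502  0.106] open 85.49365499724018 tilt 0.001114893051340448
q [-1.4    0.521 -0.036  1.599  0.021  1.021 -0.113]
slide cm [-43.039 -36.483  -0.072] dist mm 564.2143850649674 twist 3.0333861588027404
```

{"fn": "apply_moves", "kwargs": {"targets": [{"slide": [-3,-2.5,0],"twist": 0.1},{"slide": [-6,-5,0],"twist": 0.2},{"slide": [-9,-7.5,0],"twist": 0.3},{"slide": [-12,-10,0],"twist": 0.4},{"slide": [-15,-12.5,0],"twist": 0.5}], "hand": 0.4}}

```text
time_s: 1.87
position: [265.7, 448.2, 239.4]
ee_rot: [[-0.735, 0.678, 0.0], [0.678, 0.735, 0.0], [0.0, 0.0, -1.0]]
contact_force: [0.4, 1.3, -0.4]
opening: 51.1
```

```bash
python3 go.py 480 150 240 -97.6
```

```text
t 1.8667 p [265.697 448.179 239.447] yaw_y 47.276260705919704 F [ 0.397  1.256 -0.371] open 51.12759435018113 tilt 0.025035603381813494
q [-1.235  0.358  0.11   1.877 -0.049  0.908 -0.276]
slide cm [-35.974  -7.365  -0.067] dist mm 367.20131940589056 twist 2.528567757295983
```

{"fn": "apply_moves", "kwargs": {"targets": [{"slide": [-3.9,-0.8,0],"twist": 0.12},{"slide": [-7.8,-1.6,0],"twist": 0.24},{"slide": [-11.7,-2.4,0],"twist": 0.36},{"slide": [-15.6,-3.2,0],"twist": 0.48},{"slide": [-19.5,-4,0],"twist": 0.6}]}}

```text
time_s: 2.28
position: [382.6, 287.0, 239.6]
ee_rot: [[-0.222, 0.975, 0.0], [0.975, 0.222, 0.001], [0.001, 0.0, -1.0]]
contact_force: [1.2, 0.8, -0.0]
opening: 51.2
```

```bash
python3 go.py 500 100 230 -97.6
```

```text
t 2.2833 p [382.599 287.015 239.614] yaw_y 12.845100234205093 F [ 1.168  0.824 -0.004] open 51.17170416062377 tilt 0.04345538496265249
q [-1.018  0.299  0.311  1.987 -0.118  0.872 -0.42 ]
slide cm [-20.844   7.288   0.953] dist mm 221.02044833094695 twist 1.927630641782039
```

{"fn": "apply_moves", "kwargs": {"targets": [{"slide": [-3.8,1.3,0],"twist": 0.12},{"slide": [-7.6,2.6,0],"twist": 0.24},{"slide": [-11.4,3.9,0],"twist": 0.36},{"slide": [-15.2,5.2,0],"twist": 0.48},{"slide": [-19,6.5,0],"twist": 0.6}]}}

```text
time_s: 2.7
position: [489.2, 116.7, 239.6]
ee_rot: [[0.367, 0.93, 0.001], [0.93, -0.367, 0.0], [0.001, 0.0, -1.0]]
contact_force: [0.8, 0.9, 0.4]
opening: 51.2
```

```bash
python3 go.py 540.4 -379.6 140 -97.6
```

```text
t 2.7 p [489.158 116.725 239.643] yaw_y -21.521414212797684 F [0.828 0.878 0.369] open 51.17457374724355 tilt 0.04415147972255903
q [-0.744  0.363  0.507  1.936 -0.223  0.897 -0.5  ]
slide cm [-44.299  22.971   9.945] dist mm 508.81509653075204 twist 1.3278218122476424
```

{"fn": "apply_moves", "kwargs": {"targets": [{"slide": [-3.6,1.9,0],"twist": 0.12},{"slide": [-7.2,3.8,0],"twist": 0.24},{"slide": [-10.8,5.7,0],"twist": 0.36},{"slide": [-14.4,7.6,0],"twist": 0.48},{"slide": [-18,9.5,0],"twist": 0.6}]}}

```text
time_s: 3.12
position: [511.8, -85.5, 239.6]
ee_rot: [[0.828, 0.561, 0.001], [0.561, -0.828, 0.0], [0.001, 0.0, -1.0]]
contact_force: [1.6, 0.7, 0.1]
opening: 51.2
```

```bash
python3 go.py 540.4 -379.6 140 -97.6
```

```text
t 3.1167 p [511.83  -85.524 239.577] yaw_y -55.89385040041524 F [1.561 0.728 0.117] open 51.15548739267532 tilt 0.038492674864275184
q [-0.456  0.428  0.685  1.902 -0.335  0.926 -0.586]
slide cm [-14.131  25.95    9.952] dist mm 311.7893213748735 twist 0.7279096288420688
```

{"fn": "apply_moves", "kwargs": {"targets": [{"slide": [-1.9,3.5,1],"twist": 0.12},{"slide": [-3.8,7,2],"twist": 0.24},{"slide": [-5.7,10.5,3],"twist": 0.36},{"slide": [-7.6,14,4],"twist": 0.48},{"slide": [-9.5,17.5,5],"twist": 0.6}]}}

```text
time_s: 3.53
position: [532.5, -283.6, 188.8]
ee_rot: [[1.0, -0.005, 0.0], [-0.005, -1.0, 0.0], [0.0, -0.0, -1.0]]
contact_force: [1.4, 1.1, 1.2]
opening: 51.3
```

```bash
python3 go.py 540.4 -379.6 120 -97.6
```

```text
t 3.5333 p [ 532.487 -283.591  188.794] yaw_y -90.26225604232272 F [1.442 1.141 1.242] open 51.25564115997593 tilt 0.022350911923229147
q [-0.096  0.672  0.756  1.736 -0.55   0.958 -0.696]
slide cm [0.833 9.598 6.878] dist mm 118.3765138772468 twist 0.1280677917297879
```

{"fn": "apply_moves", "kwargs": {"targets": [{"slide": [0.3,3.2,2.2],"twist": 0.05},{"slide": [0.6,6.4,4.4],"twist": 0.1},{"slide": [0.8,9.6,6.6],"twist": 0.13},{"slide": [0.8,9.6,6.6],"twist": 0.13}]}}

```text
time_s: 3.87
position: [537.5, -382.8, 119.1]
ee_rot: [[0.991, -0.136, -0.005], [-0.136, -0.991, -0.001], [-0.005, 0.001, -1.0]]
contact_force: [0.2, -0.6, 0.7]
opening: 51.2
```

```bash
python3 go.py 540.4 -379.6 16.5 -97.6; python3 -c "
from h import *
im=snap('wrist','w1.png');print(spotter.landmark_of('wrist','dowel_mid'),proj(im,[525.5,-377.6,14]),proj(im,[540.4,-379.6,14]))"
```

```text
t 3.8667 p [ 537.52  -382.817  119.107] yaw_y -97.80816486933774 F [ 0.234 -0.566  0.662] open 51.1795299263226 tilt 0.2795947628416566
q [ 0.107  0.843  0.706  1.618 -0.644  0.93  -0.66 ]
slide cm [ 0.289 -0.372 10.259] dist mm 102.69790958301536 twist -0.0036331623569272817
[{'uv': [315.6, 212.0], 'score': 0.62}] [314.96042869 212.82949384] [314.85141738 196.51522372]
```

View pics/w1.png

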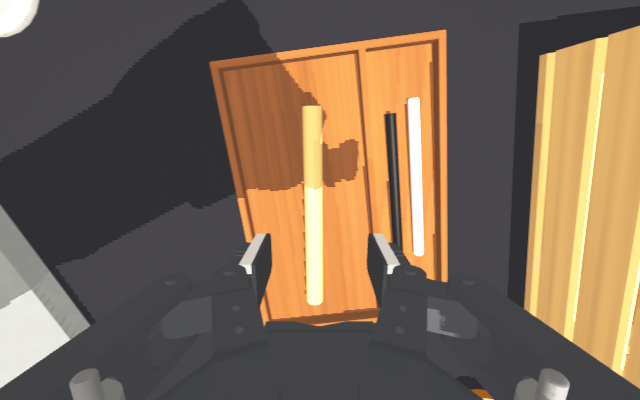

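{"fn": "apply_moves", "kwargs": {"targets": [{"slide": [0.1,-0.1,3.2],"twist": 0},{"slide": [0.1,-0.1,6.2],"twist": 0},{"slide": [0.1,-0.1,8.2],"twist": 0},{"slide": [0.1,-0.1,8.2],"twist": 0},{"slide": [0.1,-0.1,8.2],"twist": 0}], "hand": 0.55}}

```text
time_s: 4.38
position: [542.1, -376.0, 41.9]
ee_rot: [[0.992, -0.128, -0.0], [-0.128, -0.992, 0.0], [-0.0, -0.0, -1.0]]
contact_force: [-0.4, -1.3, 0.3]
opening: 38.6
```

```bash
python3 go.py 540.4 -379.6 16.5 -97.6
```

```text
t 4.3833 p [ 542.056 -376.025   41.934] yaw_y -97.33159698863862 F [-0.404 -1.314  0.327] open 38.55883453948504 tilt 0.023780223121396986
q [ 0.137  0.933  0.629  1.647 -0.715  0.805 -0.611]
slide cm [-0.118  0.377  2.543] dist mm 25.737704146639103 twist 0.00468451627052393
```

{"fn": "apply_moves", "kwargs": {"targets": [{"slide": [-0.1,0.4,1],"twist": 0},{"slide": [-0.1,0.4,2],"twist": 0},{"slide": [-0.1,0.4,2.5],"twist": 0},{"slide": [-0.1,0.4,2.5],"twist": 0},{"slide": [-0.1,0.4,2.5],"twist": 0}]}}

```text
time_s: 4.8
position: [540.1, -380.7, 16.3]
ee_rot: [[0.992, -0.129, -0.0], [-0.129, -0.992, 0.0], [-0.0, -0.0, -1.0]]
contact_force: [-0.1, -0.5, 1.0]
opening: 38.4
```

{"fn": "apply_moves", "kwargs": {"targets": [{"slide": [0,0,0],"twist": 0},{"slide": [0,0,0],"twist": 0},{"slide": [0,0,0],"twist": 0},{"slide": [0,0,0],"twist": 0},{"slide": [0,0,0],"twist": 0}], "hand": 1}}

```text
time_s: 5.22
position: [540.4, -380.9, 16.9]
ee_rot: [[0.992, -0.129, 0.001], [-0.129, -0.992, -0.0], [0.001, 0.0, -1.0]]
contact_force: [-0.5, 1.1, 6.3]
opening: 13.5
```

```bash
python3 go.py 540.4 -379.6 16.5 -97.6
```

```text
t 5.2167 p [ 540.362 -380.871   16.915] yaw_y -97.40444747963839 F [-0.531  1.128  6.331] open 13.534600877589874 tilt 0.04051648871707802
q [ 0.159  0.966  0.603  1.646 -0.736  0.769 -0.591]
slide cm [-0.013 -0.127  0.042] dist mm 1.3375886282960603 twist 0.0034130353408834547
```

{"fn": "apply_moves", "kwargs": {"targets": [{"slide": [0,0,-0.5],"twist": 0},{"slide": [0,0,-2],"twist": 0},{"slide": [0,0,-4.5],"twist": 0},{"slide": [0,0,-7],"twist": 0},{"slide": [0,0,-8],"twist": 0}]}}

```text
time_s: 5.63
position: [540.9, -381.8, 100.6]
ee_rot: [[0.992, -0.129, 0.003], [-0.129, -0.992, -0.002], [0.003, 0.002, -1.0]]
contact_force: [-0.2, 0.3, -0.4]
opening: 13.7
```

```bash
python3 go.py; python3 -c "
from h import *
im=snap('wrist','w2.png');im=snap('scene','s2.png')
b=cv2.imread('pics/s2.png');cv2.imwrite('pics/s2.png',cv2.resize(b[130:330,100:400],None,fx=2.6,fy=2.6))"
```

```text
t 5.6333 p [ 540.858 -381.805  100.625] yaw_y -97.42906298865618 F [-0.199  0.341 -0.379] open 13.699582530861539 tilt 0.21402571675992005
q [ 0.115  0.863  0.686  1.627 -0.665  0.894 -0.642]
```

View pics/w2.png

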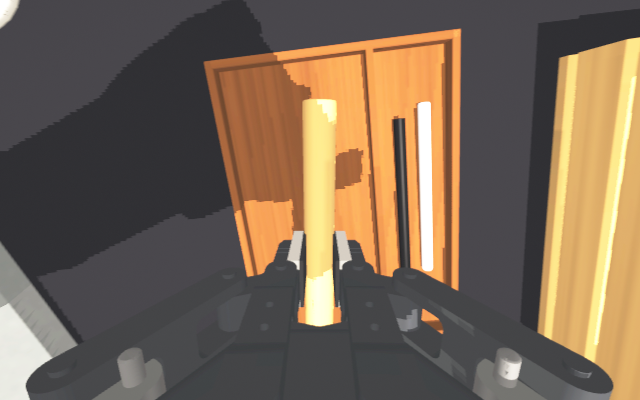

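View pics/s2.png

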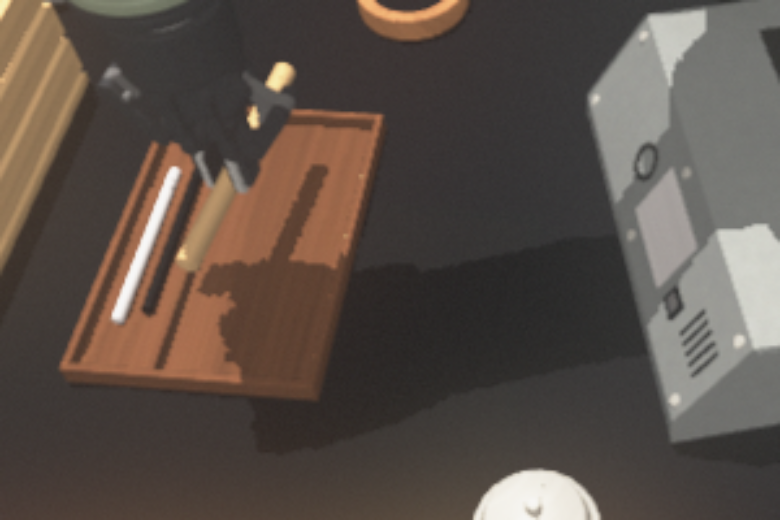

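```bash
cat > tilt.py <<'E'
# predicted wrist pixels of end A for tilt angles; tool frame x toward A, z down
from h import *
import sys
np.set_printoptions(precision=1,suppress=True)
def table(im,g=75,zc=2.5,angs=(-5,0,5,10,15,20,25,30,35,40)):
    o=arm.get_obs();R=np.array(o['ee_rot']);p=np.array(o['position'])
    for a in angs:
        t=np.radians(a);d=np.array([np.cos(t),0,np.sin(t)]);n=np.array([np.sin(t),0,-np.cos(t)])
        c=np.array([0,0,zc])+g*d
        pts=[c+8*n,c,c-8*n]
        print(a,*[proj(im,R@q+p) for q in pts])
if __name__=='__main__':
    im=snap('wrist',sys.argv[1]); print(arm.get_obs()['position']); table(im)
E
python3 tilt.py w3.png; python3 go.py 535 -250 180 -120
```

```text
[ 540.6 -380.7   97.5]
-5 [318.  102.9] [318.1 102.5] [318.1 102.1]
0 [318.1 101.6] [318.1 102.8] [318.1 103.9]
5 [318.1 101.7] [318.1 104.4] [318.2 106.8]
10 [318.1 103. ] [318.2 106.9] [318.2 110.4]
15 [318.1 105.4] [318.2 110.4] [318.2 114.8]
20 [318.2 108.7] [318.2 114.5] [318.2 119.8]
25 [318.2 112.8] [318.2 119.3] [318.2 125.2]
30 [318.2 117.5] [318.2 124.6] [318.2 131.1]
35 [318.2 122.8] [318.2 130.4] [318.3 137.4]
40 [318.2 128.5] [318.3 136.5] [318.3 143.9]
t 5.7833 p [ 540.564 -380.742   97.452] yaw_y -97.39233626967484 F [ 1.247  0.184 -0.85 ] open 13.086394038256026 tilt 0.09373941885438701
q [ 0.116  0.866  0.682  1.629 -0.667  0.891 -0.641]
slide cm [ -2.221 -12.891  -8.263] dist mm 154.7209820113336 twist 0.3945781682778774
```

{"fn": "apply_moves", "kwargs": {"targets": [{"slide": [0,-1.5,-3],"twist": 0.1},{"slide": [-0.3,-5,-5.2],"twist": 0.2},{"slide": [-0.6,-9,-5.2],"twist": 0.3},{"slide": [-0.9,-13,-5.2],"twist": 0.4},{"slide": [-1.2,-17,-5.2],"twist": 0.5}]}}

```text
time_s: 6.2
position: [549.6, -208.7, 147.8]
ee_rot: [[0.805, -0.593, -0.001], [-0.593, -0.805, 0.0], [-0.001, -0.0, -1.0]]
contact_force: [0.8, 0.7, -1.4]
opening: 13.6
```

```bash
python3 go.py 536.2 -128.4 150 -140
```

```text
t 6.2 p [ 549.6   -208.745  147.785] yaw_y -126.36981681617411 F [ 0.826  0.748 -1.36 ] open 13.56243208474334 tilt 0.04079424931368238
q [-0.302  0.775  0.891  1.811 -0.746  0.931 -1.279]
slide cm [-5.844 -5.675 -0.217] dist mm 81.48484765556333 twist 0.23789157420772533
```

{"fn": "apply_moves", "kwargs": {"targets": [{"slide": [-2.9,-2.8,0],"twist": 0.12},{"slide": [-5.8,-5.7,0],"twist": 0.24},{"slide": [-5.8,-5.7,1],"twist": 0.24},{"slide": [-5.8,-5.7,2],"twist": 0.24},{"slide": [-5.8,-5.7,2],"twist": 0.24}]}}

```text
time_s: 6.62
position: [535.9, -129.9, 126.3]
ee_rot: [[0.647, -0.763, -0.003], [-0.763, -0.647, -0.0], [-0.002, 0.002, -1.0]]
contact_force: [-0.5, -0.4, -0.2]
opening: 13.1
```

```bash
python3 go.py 536.2 -128.4 120.5 -140; python3 -c "
from h import *
snap('scene','s4.png');snap('top','t4.png')
b=cv2.imread('pics/s4.png');a=cv2.imread('pics/t4.png');cv2.imwrite('pics/st4.png',cv2.hconcat([cv2.resize(b[80:300,240:460],(400,400)),cv2.resize(a[80:300,240:460],(400,400))]))"
```

```text
t 6.6167 p [ 535.929 -129.887  126.301] yaw_y -139.69950837403894 F [-0.496 -0.397 -0.152] open 13.148238912114856 tilt 0.1593625612621269
q [-0.479  0.793  0.939  1.921 -0.837  0.883 -1.537]
slide cm [-0.095 -0.118  0.58 ] dist mm 5.994438950937058 twist 0.005244568247691735
```

View pics/st4.png

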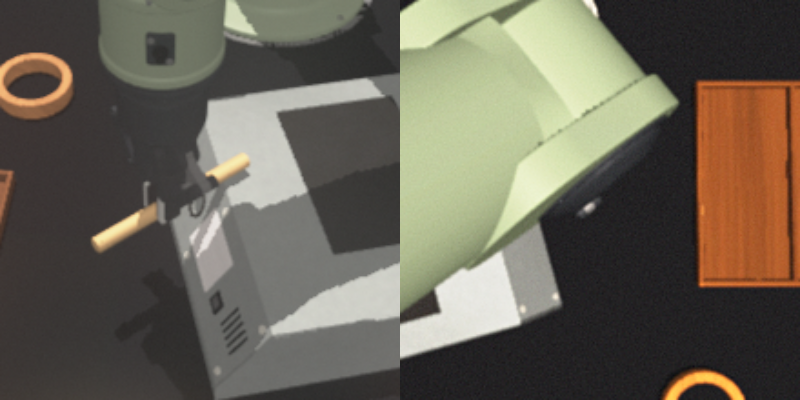

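{"fn": "apply_moves", "kwargs": {"targets": [{"slide": [0,0,0.4],"twist": 0},{"slide": [0,0,0.7],"twist": 0},{"slide": [0,0,0.9],"twist": 0},{"slide": [0,0,1.1],"twist": 0}]}}

```text
time_s: 7.05
position: [536.9, -131.3, 117.4]
ee_rot: [[0.645, -0.765, 0.001], [-0.765, -0.645, -0.0], [0.001, -0.0, -1.0]]
contact_force: [1.0, -2.7, 5.5]
opening: 13.4
```

{"fn": "apply_moves", "kwargs": {"targets": [{"slide": [0,0,0.2],"twist": 0},{"slide": [0,0,0.4],"twist": 0},{"slide": [0,0,0.5],"twist": 0}]}}

```text
time_s: 7.3
position: [536.7, -130.7, 112.3]
ee_rot: [[0.645, -0.764, 0.0], [-0.764, -0.645, -0.0], [0.0, 0.0, -1.0]]
contact_force: [-0.8, -1.3, 5.3]
opening: 13.4
```

{"fn": "apply_moves", "kwargs": {"targets": [{"slide": [0,0,0.3],"twist": 0},{"slide": [0,0,0.6],"twist": 0},{"slide": [0,0,0.9],"twist": 0},{"slide": [0,0,1.2],"twist": 0},{"slide": [0,0,1.5],"twist": 0}]}}

```text
time_s: 7.72
position: [536.8, -130.3, 97.0]
ee_rot: [[0.645, -0.764, -0.0], [-0.764, -0.645, 0.0], [-0.0, 0.0, -1.0]]
contact_force: [-1.4, -0.5, 5.1]
opening: 13.5
```

{"fn": "apply_moves", "kwargs": {"targets": [{"slide": [0,0,0.3],"twist": 0},{"slide": [0,0,0.6],"twist": 0},{"slide": [0,0,0.9],"twist": 0},{"slide": [0,0,1.2],"twist": 0},{"slide": [0,0,1.5],"twist": 0}]}}

```text
time_s: 8.13
position: [536.8, -130.6, 82.0]
ee_rot: [[0.645, -0.764, 0.0], [-0.764, -0.645, -0.0], [0.0, 0.0, -1.0]]
contact_force: [-2.2, -1.8, 5.1]
opening: 13.3
```

```bash
python3 go.py; python3 tilt.py w5.png;python3 -c "
from h import *
snap('scene','s5.png')
b=cv2.imread('pics/s5.png');cv2.imwrite('pics/s5.png',cv2.resize(b[100:300,240:440],(600,600)))"
```

```text
t 8.1333 p [ 536.801 -130.558   82.041] yaw_y -139.8043592654219 F [-2.244 -1.769  5.127] open 13.272829399923005 tilt 0.01904715748588708
q [-0.435  0.846  0.866  1.941 -0.91   0.806 -1.485]
[ 536.6 -130.6   81.6]
-5 [319.8 101.1] [319.8 100.8] [319.7 100.5]
0 [319.8  99.8] [319.7 101.2] [319.7 102.4]
5 [319.7 100. ] [319.7 102.8] [319.6 105.3]
10 [319.7 101.4] [319.6 105.4] [319.6 109. ]
15 [319.7 103.9] [319.6 108.9] [319.6 113.5]
20 [319.6 107.3] [319.6 113.2] [319.5 118.5]
25 [319.6 111.5] [319.6 118.1] [319.5 124.1]
30 [319.6 116.3] [319.5 123.5] [319.5 130. ]
35 [319.5 121.6] [319.5 129.3] [319.5 136.4]
40 [319.5 127.4] [319.5 135.5] [319.5 143. ]
```

View pics/w5.png

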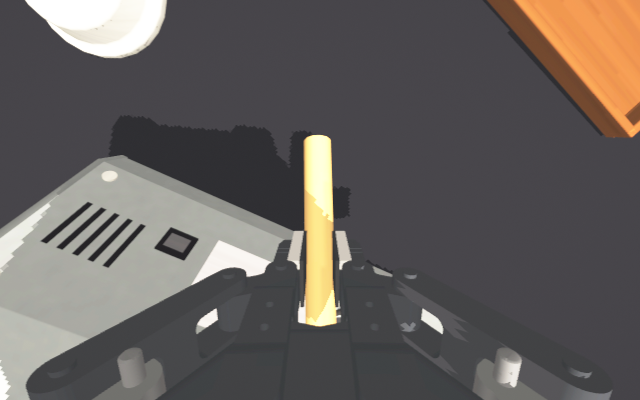

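View pics/s5.png

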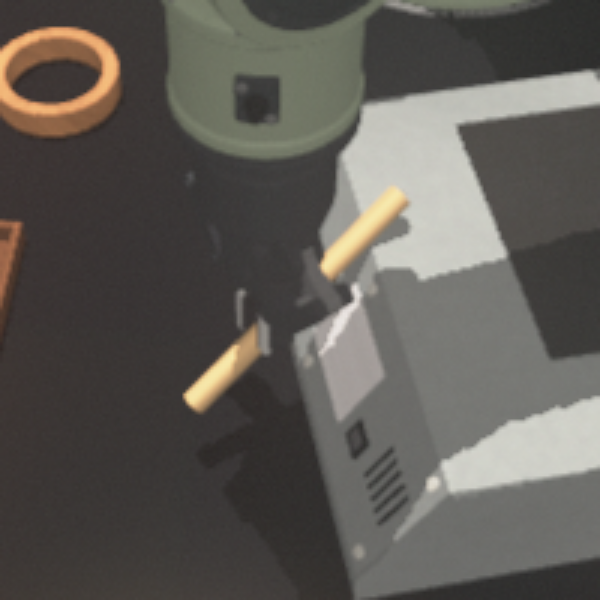

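```bash
cat > fitd.py <<'E'
# fit dowel in hand: unknown g (A end), theta, zc, given pixels of end centres. Usage in code
from h import *
from scipy.optimize import least_squares
def fit(obs,R,p,fixz=None):
    def ends(x):
        g,t,zc=x;d=np.array([np.cos(t),0,np.sin(t)]);c=np.array([0,0,zc]);return R@(c+g*d)+p,R@(c-(180-g)*d)+p
    def f(x):
        e=ends(x);return np.concatenate([(proj(im,e[k])-np.array(uv)) for im,k,uv in obs]+[[(x[2]-2.5)/1.0]])
    r=least_squares(f,[70,.4,2.5]);return r.x,np.degrees(r.x[1]),r.fun,ends(r.x)
E
cat > d.py <<'E'
from fitd import *
np.set_printoptions(precision=2,suppress=True)
o=arm.get_obs();R=np.array(o['ee_rot']);p=np.array(o['position'])
w=eyes.get_image('wrist');s=eyes.get_image('scene')
for obs in ([(w,0,(317,140)),(s,0,(305,233.5)),(s,1,(373,167))],[(s,0,(305,233.5)),(s,1,(373,167))],[(w,0,(317,140)),(s,1,(373,167))]):
    print(fit(obs,R,p))
E
python3 d.py
```

```text
(array([63.03,  0.48,  3.32]), np.float64(27.62348506803601), array([ 2.27, -0.35, -1.78,  0.48,  1.27, -2.36,  0.82]), (array([ 572.77, -173.46,   49.43]), array([469.88, -51.55, 132.81])))
(array([63.93,  0.47,  3.09]), np.float64(26.980467546983085), array([-2.3 ,  0.65,  1.12, -1.81,  0.59]), (array([ 573.49, -174.32,   49.88]), array([470.  , -51.71, 131.47])))
(array([63.4 ,  0.48,  3.33]), np.float64(27.776101743102995), array([ 2.27, -0.82,  1.07, -2.28,  0.83]), (array([ 572.93, -173.65,   49.09]), array([470.18, -51.92, 132.9 ])))
```

{"fn": "apply_moves", "kwargs": {"targets": [{"slide": [-0.2,0,0],"twist": 0},{"slide": [-0.4,0,0],"twist": 0},{"slide": [-0.6,0,0],"twist": 0},{"slide": [-0.8,0,0],"twist": 0},{"slide": [-1.0,0,0],"twist": 0}]}}

```text
time_s: 8.75
position: [530.8, -123.3, 82.7]
ee_rot: [[0.645, -0.764, 0.001], [-0.764, -0.645, -0.001], [0.002, -0.0, -1.0]]
contact_force: [2.3, -5.5, 3.0]
opening: 13.4
```

```bash
python3 go.py; python3 -c "
from h import *
snap('wrist','w6.png');snap('scene','s6.png')
a=cv2.imread('pics/w6.png');b=cv2.imread('pics/s6.png');cv2.imwrite('pics/ws6.png',cv2.hconcat([cv2.resize(a[110:190,280:360],(400,400)),cv2.resize(b[140:260,280:400],(400,400))]))"
```

```text
t 8.75 p [ 530.797 -123.313   82.715] yaw_y -139.8232308620894 F [ 2.256 -5.526  3.031] open 13.350874876459061 tilt 0.10507971776294081
q [-0.452  0.836  0.868  1.961 -0.914  0.795 -1.488]
```

View pics/ws6.png

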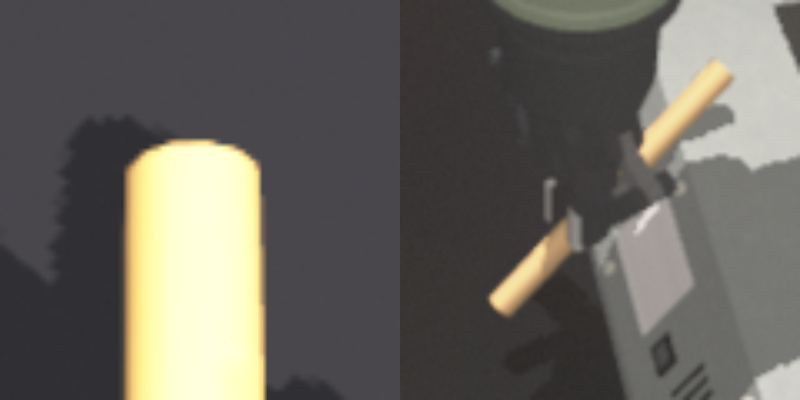

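```bash
cat > d.py <<'E'
from fitd import *
np.set_printoptions(precision=2,suppress=True)
o=arm.get_obs();R=np.array(o['ee_rot']);p=np.array(o['position'])
w=eyes.get_image('wrist');s=eyes.get_image('scene')
for obs in ([(w,0,(318.6,142)),(s,0,(310,230.8)),(s,1,(376.5,162))],[(s,0,(310,230.8)),(s,1,(376.5,162))],[(w,0,(318.6,142)),(s,1,(376.5,162))]):
    print(fit(obs,R,p))
E
python3 d.py
```

```text
(array([63.57,  0.55,  2.87]), np.float64(31.24898677593076), array([ 0.64, -0.09, -1.27,  0.93,  0.89, -1.55,  0.37]), (array([ 565.39, -164.14,   46.71]), array([466.05, -46.6 , 140.08])))
(array([63.81,  0.54,  2.8 ]), np.float64(31.04285077938357), array([-1.41,  0.98,  0.88, -1.39,  0.3 ]), (array([ 565.6 , -164.38,   46.85]), array([466.04, -46.59, 139.66])))
(array([64.24,  0.56,  3.04]), np.float64(31.95201021759383), array([ 0.64, -0.5 ,  0.36, -1.49,  0.54]), (array([ 565.5 , -164.26,   45.53]), array([466.9 , -47.61, 140.77])))
```

```bash
python3 go.py 540 -205 140 14.56
```

```text
t 8.95 p [ 530.258 -122.571   82.491] yaw_y -139.7955014539057 F [-0.615 -2.063  6.059] open 13.160238184677153 tilt 0.021335180815625132
q [-0.452  0.836  0.867  1.962 -0.914  0.797 -1.487]
slide cm [ 6.922  4.576 -5.754] dist mm 100.9789532039863 twist -2.694011718937549
```

{"fn": "apply_moves", "kwargs": {"targets": [{"slide": [0.5,0,-1.5],"twist": 0},{"slide": [2,0.3,-3.5],"twist": 0},{"slide": [4,1.5,-5],"twist": -0.1},{"slide": [5.5,3,-5.7],"twist": -0.22},{"slide": [6.8,4.6,-5.7],"twist": -0.34}]}}

```text
time_s: 9.37
position: [539.9, -205.2, 140.6]
ee_rot: [[0.867, -0.499, 0.002], [-0.499, -0.867, -0.001], [0.002, -0.0, -1.0]]
contact_force: [-0.1, -1.0, -0.4]
opening: 13.3
```

```bash
python3 go.py 540 -205 140 14.56
```

```text
t 9.3667 p [ 539.937 -205.156  140.647] yaw_y -119.93402849918375 F [-0.12  -1.034 -0.384] open 13.304082743375355 tilt 0.0996136883594743
q [-0.293  0.755  0.856  1.845 -0.731  0.888 -1.174]
slide cm [-0.002 -0.017  0.065] dist mm 0.6682927429420747 twist -2.347363621581844
```

{"fn": "apply_moves", "kwargs": {"targets": [{"slide": [0,0,0],"twist": -0.12},{"slide": [0,0,0],"twist": -0.24},{"slide": [0,0,0],"twist": -0.36},{"slide": [0,0,0],"twist": -0.48},{"slide": [0,0,0],"twist": -0.6}]}}

```text
time_s: 9.78
position: [539.0, -203.9, 139.2]
ee_rot: [[0.997, 0.077, -0.0], [0.077, -0.997, 0.001], [-0.0, -0.001, -1.0]]
contact_force: [-0.7, 0.2, -0.2]
opening: 13.4
```

{"fn": "apply_moves", "kwargs": {"targets": [{"slide": [0,0,0],"twist": -0.12},{"slide": [0,0,0],"twist": -0.24},{"slide": [0,0,0],"twist": -0.36},{"slide": [0,0,0],"twist": -0.48},{"slide": [0,0,0],"twist": -0.6}]}}

```text
time_s: 10.2
position: [539.0, -203.9, 139.2]
ee_rot: [[0.779, 0.626, -0.0], [0.626, -0.779, 0.001], [0.0, -0.001, -1.0]]
contact_force: [0.7, 0.2, -0.8]
opening: 13.7
```

{"fn": "apply_moves", "kwargs": {"targets": [{"slide": [0,0,0],"twist": -0.12},{"slide": [0,0,0],"twist": -0.24},{"slide": [0,0,0],"twist": -0.36},{"slide": [0,0,0],"twist": -0.48},{"slide": [0,0,0],"twist": -0.6}]}}

```text
time_s: 10.62
position: [539.0, -203.9, 139.2]
ee_rot: [[0.29, 0.957, -0.0], [0.957, -0.29, 0.0], [0.0, -0.001, -1.0]]
contact_force: [-0.3, 0.3, -0.3]
opening: 13.4
```

```bash
python3 go.py 504.9 -165.2 116.3 14.56
```

```text
t 10.6167 p [ 538.966 -203.917  139.24 ] yaw_y -16.835468027523277 F [-0.254  0.289 -0.297] open 13.405680896504117 tilt 0.03626341067315432
q [-0.001  0.604  0.373  1.833 -0.305  0.761  0.241]
slide cm [ 2.718 -4.381  2.297] dist mm 56.44261934279343 twist -0.5479542872848912
```

{"fn": "apply_moves", "kwargs": {"targets": [{"slide": [0.3,-1,0],"twist": -0.12},{"slide": [0.7,-2,0.3],"twist": -0.24},{"slide": [1,-3,0.6],"twist": -0.36},{"slide": [1.3,-3.6,1],"twist": -0.48},{"slide": [1.7,-4.2,1.4],"twist": -0.55}]}}

```text
time_s: 11.03
position: [503.4, -175.2, 125.2]
ee_rot: [[-0.254, 0.967, -0.0], [0.967, 0.254, 0.0], [0.0, -0.0, -1.0]]
contact_force: [0.5, -0.6, -0.7]
opening: 13.5
```

{"fn": "apply_moves", "kwargs": {"targets": [{"slide": [0,0,0],"twist": 0},{"slide": [0,0,0],"twist": 0}]}}

```text
time_s: 11.2
position: [503.9, -175.6, 125.3]
ee_rot: [[-0.245, 0.97, -0.0], [0.97, 0.245, 0.0], [0.001, -0.0, -1.0]]
contact_force: [-0.4, -0.3, -0.6]
opening: 13.2
```

```bash
python3 go.py 504.9 -165.2 116.3 14.56;python3 -c "
from h import *
snap('wrist','w7.png');snap('scene','s7.png');snap('top','t7.png')
b=cv2.imread('pics/s7.png');cv2.imwrite('pics/s7c.png',cv2.resize(b[100:260,240:400],(600,600)))"
```

```text
t 11.2 p [ 503.892 -175.577  125.337] yaw_y 14.17797869667676 F [-0.416 -0.331 -0.614] open 13.247195616816647 tilt 0.03597218384726908
q [ 0.065  0.549  0.218  1.948 -0.184  0.665  0.644]
slide cm [0.981 0.352 0.904] dist mm 13.796956044500552 twist -0.006667529555750281
```

View pics/s7c.png

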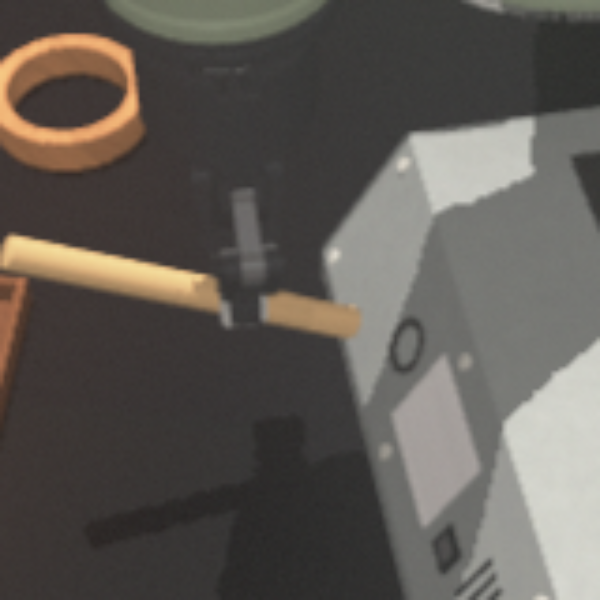

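View pics/w7.png

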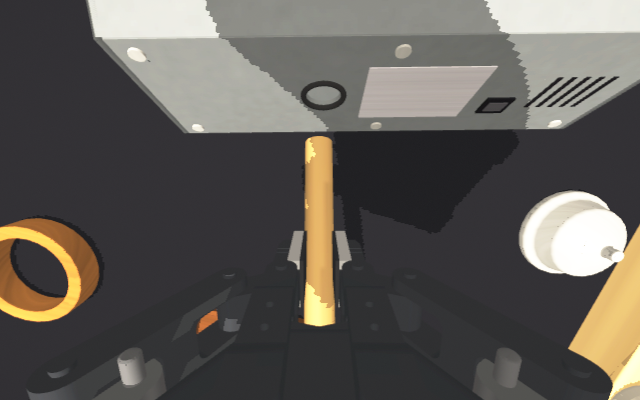

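View pics/t7.png

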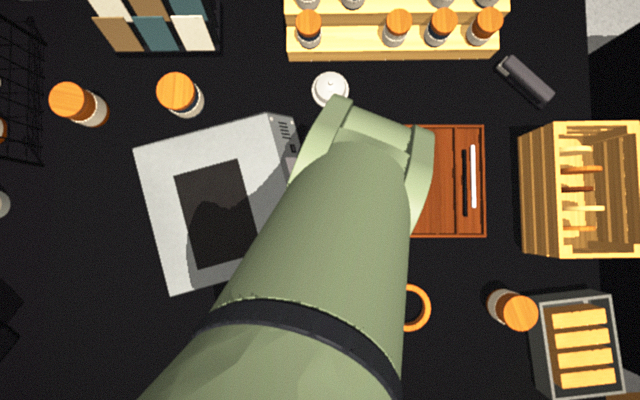

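```bash
cat > e.py <<'E'
from fitd import *
np.set_printoptions(precision=2,suppress=True)
o=arm.get_obs();R=np.array(o['ee_rot']);p=np.array(o['position'])
w=eyes.get_image('wrist');s=eyes.get_image('scene');t=eyes.get_image('top')
print(p,R[:,0])
for obs in ([(w,0,(318.6,143)),(s,0,(333.5,185.9)),(s,1,(241.8,166.7))],[(s,0,(333.5,185.9)),(s,1,(241.8,166.7))],[(w,0,(318.6,143)),(s,1,(241.8,166.7))]):
    print(fit(obs,R,p))
rw=ray(w,(324,95.5));rt=ray(t,(304.05,201.05));rs=ray(s,(347.95,191.85))
print('wt',tri([rw,rt]),'ws',tri([rw,rs]),'all',tri([rw,rs,rt]))
for q in ([486.7,-95.3,70.5],[486.9,-96,72.1]): print(proj(w,q),proj(s,q),proj(t,q))
E
python3 e.py
```

```text
[ 504.36 -175.97  125.48] [-0.25  0.97 -0.  ]
(array([61.96,  0.5 ,  2.99]), np.float64(28.64327486352622), array([ 0.3 , -0.42,  0.1 , -0.09, -1.01, -1.01,  0.49]), (array([ 491.03, -123.26,   92.77]), array([ 529.75, -276.39,  179.11])))
(array([63.2 ,  0.49,  2.85]), np.float64(28.246855969050813), array([ 0.78, -0.16, -0.48, -0.6 ,  0.35]), (array([ 490.72, -122.01,   92.7 ]), array([ 529.58, -275.71,  177.94])))
(array([61.95,  0.5 ,  2.95]), np.float64(28.58387877074301), array([ 0.3 , -0.45, -1.04, -0.98,  0.45]), (array([ 491.03, -123.24,   92.87]), array([ 529.77, -276.45,  179.05])))
wt (array([487.18, -95.63,  69.08]), [np.float64(0.2552247223089849), np.float64(0.2552247223090442)]) ws (array([487.35, -95.89,  72.72]), [np.float64(0.1589736397539865), np.float64(0.1589736397540009)]) all (array([487.11, -95.93,  72.38]), [np.float64(0.31870822301924817), np.float64(0.12390595489431903), np.float64(0.2502914111833346)])
[323.14  94.86] [348.32 192.33] [303.75 201.19]
[323.2   95.84] [347.97 191.86] [304.05 201.04]
```

{"fn": "apply_moves", "kwargs": {"targets": [{"slide": [0.4,0.33,0.6],"twist": 0},{"slide": [0.9,0.33,1.0],"twist": 0},{"slide": [1.4,0.33,1.3],"twist": 0},{"slide": [1.7,0.33,1.55],"twist": 0},{"slide": [1.7,0.33,1.55],"twist": 0}]}}

```text
time_s: 11.92
position: [502.5, -157.3, 109.1]
ee_rot: [[-0.248, 0.969, -0.001], [0.969, 0.248, 0.0], [0.001, -0.001, -1.0]]
contact_force: [-0.1, -0.2, -1.2]
opening: 13.6
```

```bash
python3 go.py 503.4 -158.7 110 14.56;python3 -c "
from h import *
snap('wrist','w8.png');snap('scene','s8.png')
a=cv2.imread('pics/w8.png');b=cv2.imread('pics/s8.png');cv2.imwrite('pics/ws8.png',cv2.hconcat([cv2.resize(a[60:160,270:370],(400,400),interpolation=cv2.INTER_CUBIC),cv2.resize(b[140:220,300:380],(400,400),interpolation=cv2.INTER_CUBIC)]))"
```

```text
t 11.9167 p [ 502.531 -157.347  109.122] yaw_y 14.380646856461068 F [-0.081 -0.174 -1.243] open 13.576157134263754 tilt 0.07293129458431094
q [ 0.038  0.566  0.208  1.974 -0.192  0.621  0.623]
slide cm [-0.153  0.05  -0.088] dist mm 1.8321205719116676 twist -0.003130302878556617
```

View pics/ws8.png

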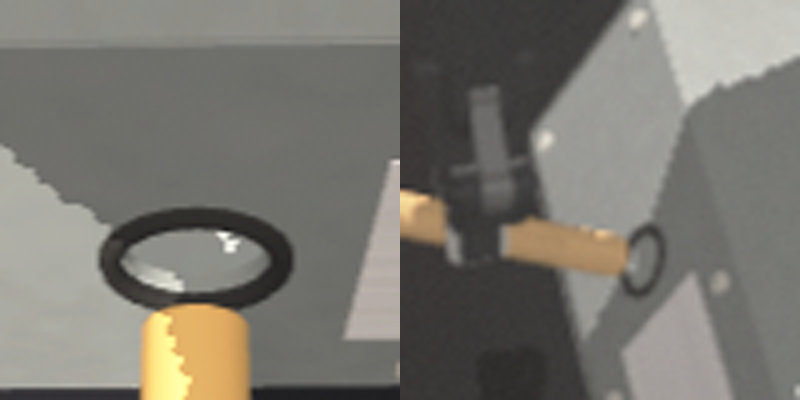

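{"fn": "apply_moves", "kwargs": {"targets": [{"slide": [0.3,0,0.17],"twist": 0},{"slide": [0.6,0,0.35],"twist": 0},{"slide": [0.87,0,0.5],"twist": 0},{"slide": [0.87,0,0.5],"twist": 0},{"slide": [0.87,0,0.5],"twist": 0}]}}

```text
time_s: 12.43
position: [500.8, -149.8, 104.8]
ee_rot: [[-0.248, 0.969, -0.0], [0.969, 0.248, 0.0], [0.0, -0.0, -1.0]]
contact_force: [-0.4, -0.3, -0.0]
opening: 13.3
```

```bash
python3 go.py;python3 -c "
from h import *
snap('wrist','w9.png');snap('scene','s9.png')
a=cv2.imread('pics/w9.png');b=cv2.imread('pics/s9.png');cv2.imwrite('pics/ws9.png',cv2.hconcat([cv2.resize(a[60:160,270:370],(400,400),interpolation=cv2.INTER_CUBIC),cv2.resize(b[140:220,300:380],(400,400),interpolation=cv2.INTER_CUBIC)]))"
```

```text
t 12.4333 p [ 500.806 -149.839  104.771] yaw_y 14.337917722154938 F [-0.429 -0.291 -0.005] open 13.348631762312047 tilt 0.005714819857447918
q [ 0.025  0.569  0.206  1.987 -0.195  0.605  0.611]
```

View pics/ws9.png

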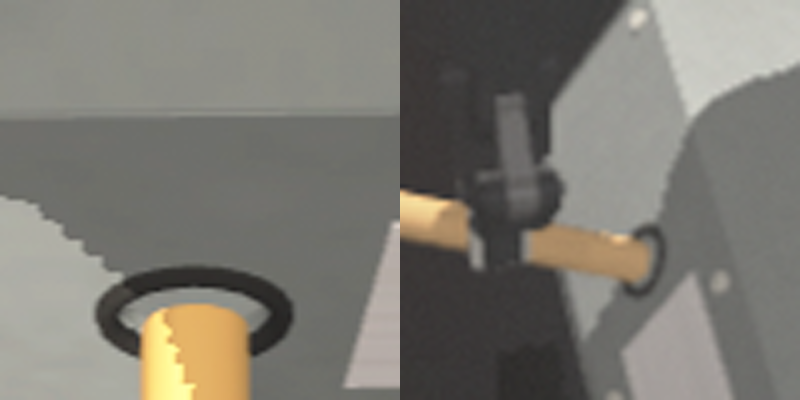

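{"fn": "apply_moves", "kwargs": {"targets": [{"slide": [0.2,0,0.12],"twist": 0},{"slide": [0.4,0,0.23],"twist": 0},{"slide": [0.6,0,0.35],"twist": 0},{"slide": [0.6,0,0.35],"twist": 0}]}}

```text
time_s: 12.87
position: [499.2, -143.6, 101.0]
ee_rot: [[-0.248, 0.969, -0.0], [0.969, 0.248, 0.0], [0.0, -0.0, -1.0]]
contact_force: [-0.3, 0.2, -0.3]
opening: 13.2
```

{"fn": "apply_moves", "kwargs": {"targets": [{"slide": [0.2,0,0.12],"twist": 0},{"slide": [0.4,0,0.23],"twist": 0},{"slide": [0.6,0,0.35],"twist": 0},{"slide": [0.6,0,0.35],"twist": 0}]}}

```text
time_s: 13.2
position: [497.7, -137.9, 97.5]
ee_rot: [[-0.248, 0.969, -0.0], [0.969, 0.248, 0.0], [0.0, -0.0, -1.0]]
contact_force: [0.4, 0.3, -1.1]
opening: 13.4
```

```bash
python3 go.py;python3 -c "
from h import *
snap('wrist','w10.png');snap('scene','s10.png')
a=cv2.imread('pics/w10.png');b=cv2.imread('pics/s10.png');cv2.imwrite('pics/ws10.png',cv2.hconcat([cv2.resize(a[60:160,270:370],(400,400),interpolation=cv2.INTER_CUBIC),cv2.resize(b[140:220,300:380],(400,400),interpolation=cv2.INTER_CUBIC)]))"
```

```text
t 13.2 p [ 497.688 -137.861   97.548] yaw_y 14.348067980416007 F [ 0.418  0.265 -1.122] open 13.44510000256572 tilt 0.02433379646233568
q [ 0.006  0.574  0.202  2.006 -0.2    0.581  0.595]
```

View pics/ws10.png

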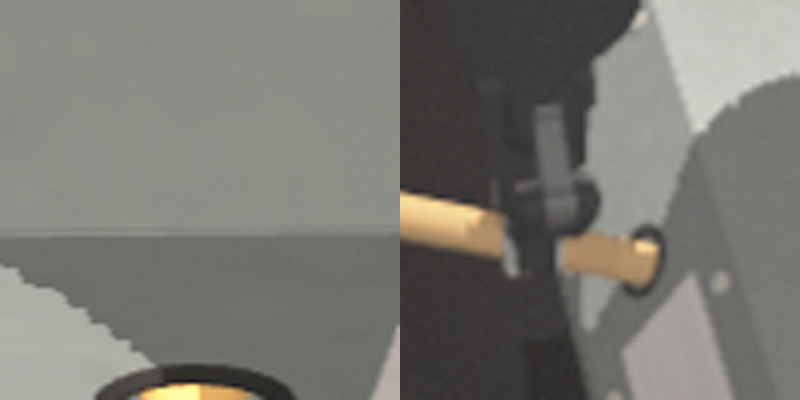

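{"fn": "apply_moves", "kwargs": {"targets": [{"slide": [0.15,0,0.09],"twist": 0},{"slide": [0.3,0,0.17],"twist": 0},{"slide": [0.45,0,0.26],"twist": 0},{"slide": [0.45,0,0.26],"twist": 0}]}}

```text
time_s: 13.63
position: [496.6, -133.6, 95.0]
ee_rot: [[-0.248, 0.969, -0.0], [0.969, 0.248, 0.0], [0.0, -0.0, -1.0]]
contact_force: [0.0, -0.1, 0.4]
opening: 13.4
```

{"fn": "apply_moves", "kwargs": {"targets": [{"slide": [0.15,0,0.09],"twist": 0},{"slide": [0.3,0,0.17],"twist": 0},{"slide": [0.45,0,0.26],"twist": 0},{"slide": [0.45,0,0.26],"twist": 0}]}}

```text
time_s: 13.97
position: [495.5, -129.3, 92.4]
ee_rot: [[-0.248, 0.969, -0.0], [0.969, 0.248, 0.0], [0.0, -0.0, -1.0]]
contact_force: [0.6, 0.1, 0.1]
opening: 13.3
```

{"fn": "apply_moves", "kwargs": {"targets": [{"slide": [0.15,0,0.09],"twist": 0},{"slide": [0.3,0,0.17],"twist": 0},{"slide": [0.45,0,0.26],"twist": 0},{"slide": [0.45,0,0.26],"twist": 0}]}}

```text
time_s: 14.3
position: [494.5, -125.4, 90.0]
ee_rot: [[-0.247, 0.969, 0.0], [0.969, 0.247, -0.0], [-0.0, 0.0, -1.0]]
contact_force: [-0.5, -2.2, 2.4]
opening: 13.1
```

{"fn": "apply_moves", "kwargs": {"targets": [{"slide": [0.15,0,0.09],"twist": 0},{"slide": [0.3,0,0.17],"twist": 0},{"slide": [0.3,0,0.17],"twist": 0}]}}

```text
time_s: 14.55
position: [493.9, -122.8, 88.4]
ee_rot: [[-0.247, 0.969, 0.001], [0.969, 0.247, -0.001], [-0.001, 0.0, -1.0]]
contact_force: [-1.9, -3.8, 5.2]
opening: 13.3
```

{"fn": "apply_moves", "kwargs": {"targets": [{"slide": [0.15,0,0.08],"twist": 0},{"slide": [0.3,0,0.15],"twist": 0},{"slide": [0.3,0,0.15],"twist": 0}]}}

```text
time_s: 14.8
position: [493.3, -119.8, 87.0]
ee_rot: [[-0.247, 0.969, 0.001], [0.969, 0.247, -0.001], [-0.001, 0.001, -1.0]]
contact_force: [-0.3, -4.8, 4.0]
opening: 13.1
```

```bash
python3 go.py;python3 -c "
from h import *
snap('scene','s11.png')
b=cv2.imread('pics/s11.png');cv2.imwrite('pics/s11c.png',cv2.hconcat([cv2.resize(b[140:220,300:380],(400,400),interpolation=cv2.INTER_CUBIC),cv2.resize(b[100:300,330:530],(400,400))]))"
```

```text
t 14.8 p [ 493.291 -119.828   86.993] yaw_y 14.295301081354662 F [-0.282 -4.831  3.975] open 13.063894119905756 tilt 0.05542606457579924
q [-0.025  0.582  0.197  2.034 -0.209  0.543  0.569]
```

View pics/s11c.png

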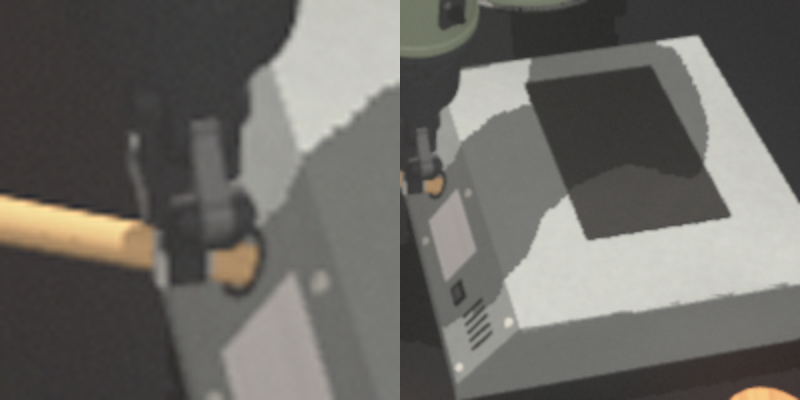

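{"fn": "apply_moves", "kwargs": {"targets": [{"slide": [0.12,0,0.07],"twist": 0},{"slide": [0.25,0,0.14],"twist": 0},{"slide": [0.25,0,0.14],"twist": 0}]}}

```text
time_s: 15.1
position: [492.6, -117.3, 85.6]
ee_rot: [[-0.247, 0.969, 0.001], [0.969, 0.247, -0.0], [-0.001, 0.001, -1.0]]
contact_force: [0.7, -5.8, 6.3]
opening: 13.4
```

{"fn": "apply_moves", "kwargs": {"targets": [{"slide": [0.12,0,0.07],"twist": 0},{"slide": [0.2,0,0.12],"twist": 0},{"slide": [0.2,0,0.12],"twist": 0}]}}

```text
time_s: 15.35
position: [492.2, -115.6, 84.4]
ee_rot: [[-0.247, 0.969, 0.001], [0.969, 0.247, -0.001], [-0.001, 0.001, -1.0]]
contact_force: [-0.4, -6.1, 5.8]
opening: 13.4
```

```bash
python3 go.py;python3 -c "
from h import *
snap('scene','s12.png')
b=cv2.imread('pics/s12.png');cv2.imwrite('pics/s12c.png',cv2.hconcat([cv2.resize(b[140:220,300:380],(400,400),interpolation=cv2.INTER_CUBIC),cv2.resize(b[100:340,330:570],(400,400))]))"
```

```text
t 15.35 p [ 492.173 -115.626   84.41 ] yaw_y 14.289975884008335 F [-0.416 -6.135  5.844] open 13.354129602347394 tilt 0.05620958011162333
q [-0.032  0.584  0.195  2.041 -0.211  0.534  0.563]
```

View pics/s12c.png

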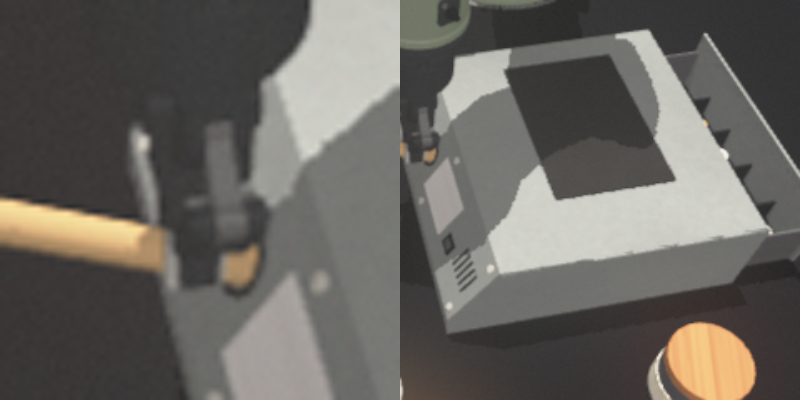

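{"fn": "apply_moves", "kwargs": {"targets": [{"slide": [-0.5,0,-0.29],"twist": 0},{"slide": [-1.2,0,-0.69],"twist": 0},{"slide": [-2,0,-1.15],"twist": 0},{"slide": [-2.8,0,-1.61],"twist": 0},{"slide": [-3.6,0,-2.07],"twist": 0}]}}

```text
time_s: 15.82
position: [501.0, -150.9, 105.5]
ee_rot: [[-0.247, 0.969, 0.0], [0.969, 0.247, 0.0], [0.0, 0.0, -1.0]]
contact_force: [-0.4, -0.6, 0.3]
opening: 12.7
```

{"fn": "apply_moves", "kwargs": {"targets": [{"slide": [-1,0,-0.6],"twist": 0},{"slide": [-2.5,0,-1.5],"twist": 0},{"slide": [-4.5,0,-2.5],"twist": 0},{"slide": [-6.5,0,-3.5],"twist": 0},{"slide": [-8,0,-4],"twist": 0}]}}

```text
time_s: 16.23
position: [521.1, -230.1, 146.5]
ee_rot: [[-0.246, 0.969, 0.001], [0.969, 0.246, -0.001], [-0.001, 0.001, -1.0]]
contact_force: [0.4, -0.6, -0.2]
opening: 13.2
```

```bash
python3 go.py 530 -300 150 -97.6; python3 -c "
from h import *
snap('scene','s13.png');snap('wrist','w13.png')"
```

```text
t 16.2333 p [ 521.109 -230.052  146.545] yaw_y 14.2618900361931 F [ 0.402 -0.634 -0.183] open 13.159661843292767 tilt 0.09203274399677021
q [ 0.151  0.563  0.226  1.843 -0.175  0.754  0.72 ]
slide cm [-6.999 -0.861 -0.338] dist mm 70.59555766231318 twist 1.9523582886354083
```

View pics/s13.png

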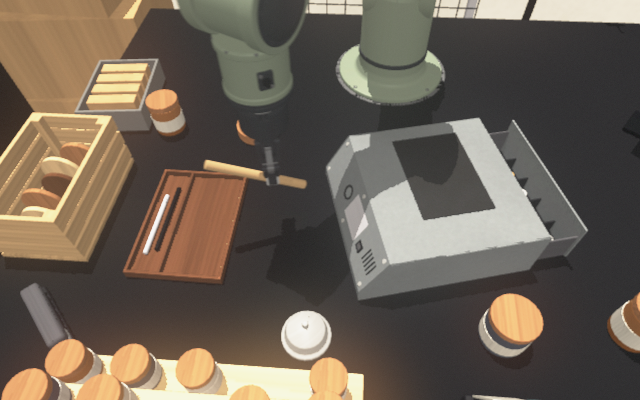

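View pics/w13.png

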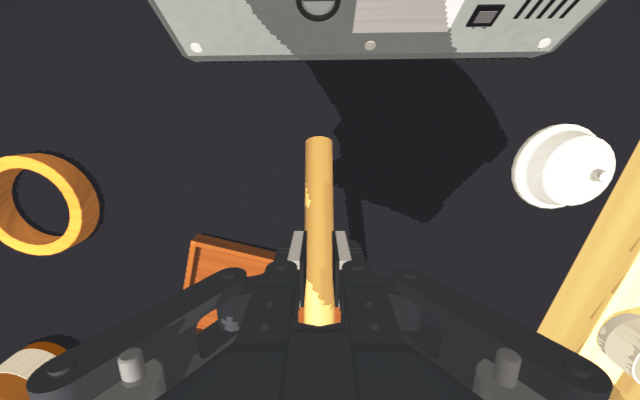

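{"fn": "apply_moves", "kwargs": {"targets": [{"slide": [-1,0,-0.5],"twist": 0.12},{"slide": [-2,0,-1],"twist": 0.24},{"slide": [-3,0,-1.5],"twist": 0.36},{"slide": [-4,0,-1.5],"twist": 0.48},{"slide": [-5,0,-1.5],"twist": 0.6}]}}

```text
time_s: 16.75
position: [533.1, -276.2, 160.3]
ee_rot: [[0.348, 0.937, 0.0], [0.937, -0.348, 0.0], [0.0, 0.0, -1.0]]
contact_force: [0.3, -0.5, -0.5]
opening: 13.4
```

{"fn": "apply_moves", "kwargs": {"targets": [{"slide": [0,0,0],"twist": 0.12},{"slide": [0,0,0],"twist": 0.24},{"slide": [0,0,0],"twist": 0.36},{"slide": [0,0,0],"twist": 0.48},{"slide": [0,0,0],"twist": 0.6}]}}

```text
time_s: 17.17
position: [532.9, -275.7, 159.9]
ee_rot: [[0.817, 0.577, -0.0], [0.577, -0.817, 0.001], [0.0, -0.001, -1.0]]
contact_force: [0.6, 0.6, -0.9]
opening: 13.4
```

{"fn": "apply_moves", "kwargs": {"targets": [{"slide": [0,0,0],"twist": 0.12},{"slide": [0,0,0],"twist": 0.24},{"slide": [0,0,0],"twist": 0.36},{"slide": [0,0,0],"twist": 0.48},{"slide": [0,0,0],"twist": 0.6}]}}

```text
time_s: 17.58
position: [532.9, -275.6, 159.9]
ee_rot: [[1.0, 0.015, -0.0], [0.015, -1.0, 0.001], [-0.0, -0.001, -1.0]]
contact_force: [0.7, -0.1, -2.1]
opening: 13.3
```

```bash
python3 - <<'E'
import pickle;from h import *
IM=pickle.load(open('im.pkl','rb'));a=IM['top']['pixels'][:,:,::-1]
cv2.imwrite('pics/tray.png',cv2.resize(a[115:245,395:495],None,fx=4.5,fy=4.5,interpolation=cv2.INTER_CUBIC))
for uv in [(403.5,124.5),(484,124.5),(403.5,237),(487,237)]: print(at_z(IM['top'],uv,18))
E
python3 go.py 550 -378 150 -93
```

```text
[ 657.13056747 -316.58643571   18.        ]
[ 654.50150323 -495.77841435   18.        ]
[ 407.67668946 -310.13980871   18.        ]
[ 404.97810559 -493.12082751   18.        ]
t 17.5833 p [ 532.915 -275.585  159.872] yaw_y -89.12443768582055 F [ 0.727 -0.113 -2.123] open 13.327346643696306 tilt 0.04178415558118185
q [-0.088  0.698  0.718  1.766 -0.572  0.898 -0.671]
slide cm [ 1.552 10.267  0.98 ] dist mm 104.29816338390549 twist 0.06764132274864203
```

View pics/tray.png

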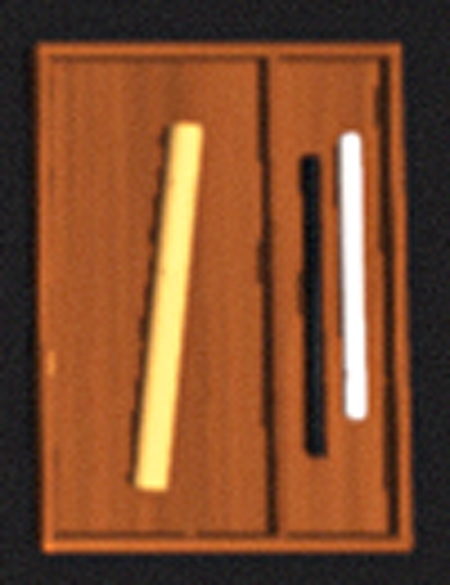

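{"fn": "apply_moves", "kwargs": {"targets": [{"slide": [0.5,2,1],"twist": 0.01},{"slide": [1.2,4.8,2.5],"twist": 0.03},{"slide": [1.9,7.5,4.5],"twist": 0.03},{"slide": [2.6,9.8,7],"twist": 0.03},{"slide": [2.6,9.8,9],"twist": 0.03}]}}

```text
time_s: 18.0
position: [560.6, -377.6, 68.4]
ee_rot: [[1.0, -0.012, -0.0], [-0.012, -1.0, -0.002], [-0.0, 0.002, -1.0]]
contact_force: [0.3, -0.8, -0.5]
opening: 13.4
```

{"fn": "apply_moves", "kwargs": {"targets": [{"slide": [0,0,0],"twist": 0},{"slide": [0,0,0],"twist": 0},{"slide": [0,0,0],"twist": 0}]}}

```text
time_s: 18.25
position: [561.4, -372.9, 71.1]
ee_rot: [[1.0, -0.009, 0.001], [-0.009, -1.0, 0.0], [0.001, -0.0, -1.0]]
contact_force: [0.1, -0.3, 0.9]
opening: 13.0
```

```bash
python3 go.py 560 -374 48 -91; python3 -c "
from h import *
snap('scene','s14.png');snap('wrist','w14.png')
a=cv2.imread('pics/w14.png');b=cv2.imread('pics/s14.png');cv2.imwrite('pics/ws14.png',cv2.hconcat([cv2.resize(a[:,120:520],(400,400)),cv2.resize(b[140:300,100:260],(400,400))]))"
```

```text
t 18.25 p [ 561.417 -372.927   71.149] yaw_y -90.49203178705743 F [ 0.108 -0.341  0.862] open 13.027000428438903 tilt 0.0419673299403586
q [ 0.128  0.903  0.627  1.598 -0.654  0.859 -0.567]
slide cm [-0.142  0.109  2.315] dist mm 23.217448819202225 twist 0.008865717811319307
```

View pics/ws14.png

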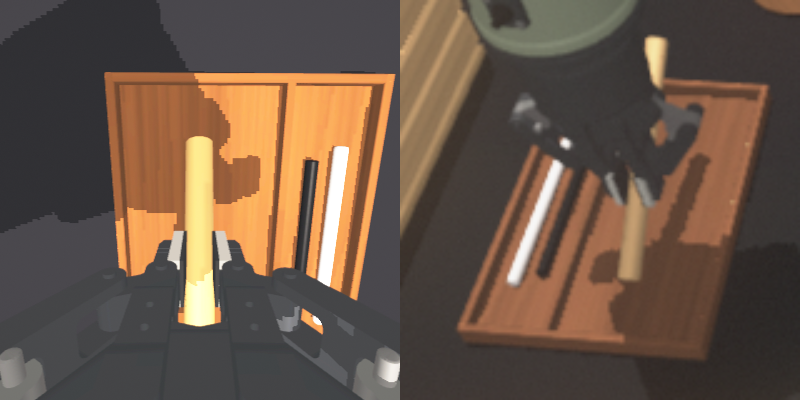

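{"fn": "apply_moves", "kwargs": {"targets": [{"slide": [0,0,0.8],"twist": 0},{"slide": [0,0,1.6],"twist": 0},{"slide": [0,0,2.1],"twist": 0},{"slide": [0,0,2.4],"twist": 0},{"slide": [0,0,2.7],"twist": 0}]}}

```text
time_s: 18.77
position: [560.4, -373.6, 42.7]
ee_rot: [[1.0, -0.01, -0.001], [-0.01, -1.0, 0.0], [-0.001, -0.0, -1.0]]
contact_force: [-4.1, 0.2, 9.0]
opening: 13.5
```

{"fn": "apply_moves", "kwargs": {"targets": [{"slide": [0,0,0.3],"twist": 0},{"slide": [0,0,0.6],"twist": 0},{"slide": [0,0,0.9],"twist": 0},{"slide": [0,0,1.2],"twist": 0},{"slide": [0,0,1.2],"twist": 0}]}}

```text
time_s: 19.18
position: [561.4, -373.6, 30.7]
ee_rot: [[1.0, -0.009, 0.001], [-0.009, -1.0, -0.0], [0.001, 0.0, -1.0]]
contact_force: [1.8, -0.6, 1.9]
opening: 13.3
```

```bash
python3 go.py; python3 -c "
from h import *
snap('scene','s15.png');snap('wrist','w15.png')
a=cv2.imread('pics/w15.png');b=cv2.imread('pics/s15.png');cv2.imwrite('pics/ws15.png',cv2.hconcat([cv2.resize(a[:,120:520],(400,400)),cv2.resize(b[140:300,100:260],(400,400))]))"
```

```text
t 19.1833 p [ 561.35  -373.573   30.68 ] yaw_y -90.53198778028289 F [ 1.751 -0.639  1.925] open 13.307099026285815 tilt 0.04185943063952155
q [ 0.148  0.954  0.59   1.605 -0.686  0.799 -0.544]
```

View pics/ws15.png

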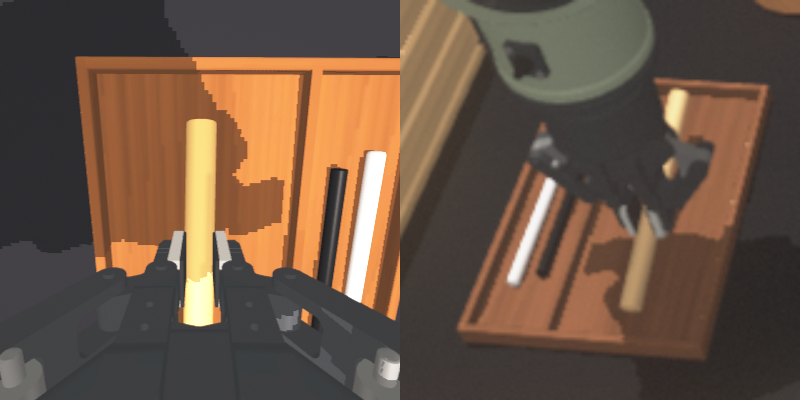

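{"fn": "apply_moves", "kwargs": {"targets": [{"slide": [0,0,0.3],"twist": 0},{"slide": [0,0,0.6],"twist": 0},{"slide": [0,0,0.9],"twist": 0},{"slide": [0,0,1.2],"twist": 0},{"slide": [0,0,1.2],"twist": 0}]}}

```text
time_s: 19.7
position: [561.0, -373.3, 18.6]
ee_rot: [[1.0, -0.009, -0.0], [-0.009, -1.0, 0.0], [-0.0, -0.0, -1.0]]
contact_force: [1.5, -0.4, 3.7]
opening: 13.1
```

```bash
python3 go.py; python3 -c "
from h import *
snap('scene','s16.png')
b=cv2.imread('pics/s16.png');cv2.imwrite('pics/ws16.png',cv2.resize(b[140:300,100:260],(600,600)))"
```

```text
t 19.7 p [ 561.046 -373.251   18.551] yaw_y -90.52543975888995 F [ 1.504 -0.404  3.654] open 13.0671408535734 tilt 0.012609053089543435
q [ 0.154  0.969  0.579  1.607 -0.695  0.782 -0.537]
```

View pics/ws16.png

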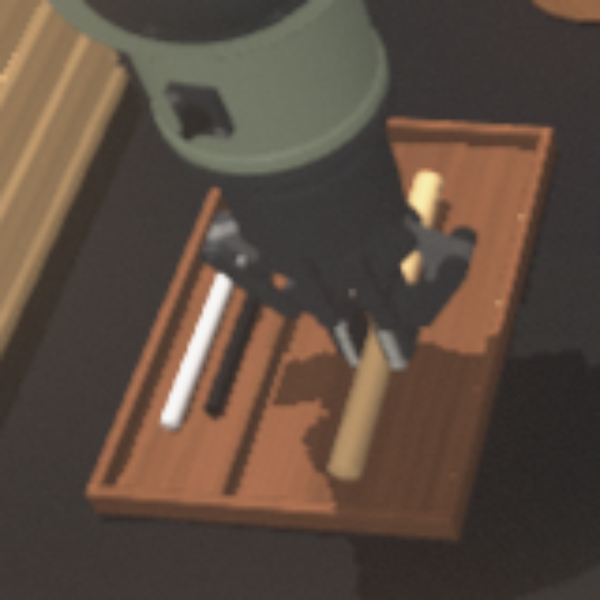

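{"fn": "apply_moves", "kwargs": {"targets": [{"slide": [0,0,0.15],"twist": 0},{"slide": [0,0,0.15],"twist": 0},{"slide": [0,0,0.15],"twist": 0}]}}

```text
time_s: 20.0
position: [561.0, -373.3, 17.6]
ee_rot: [[1.0, -0.009, 0.0], [-0.009, -1.0, 0.0], [0.0, -0.0, -1.0]]
contact_force: [-0.1, 0.9, 5.5]
opening: 13.7
```

{"fn": "apply_moves", "kwargs": {"targets": [{"slide": [0,0,0],"twist": 0},{"slide": [0,0,0],"twist": 0},{"slide": [0,0,0],"twist": 0},{"slide": [0,0,0],"twist": 0},{"slide": [0,0,0],"twist": 0}], "hand": 0.55}}

```text
time_s: 20.42
position: [560.8, -373.4, 17.3]
ee_rot: [[1.0, -0.009, -0.0], [-0.009, -1.0, 0.0], [-0.0, -0.0, -1.0]]
contact_force: [-0.3, -0.8, 0.7]
opening: 38.6
```

{"fn": "apply_moves", "kwargs": {"targets": [{"slide": [0,0,-0.5],"twist": 0},{"slide": [0,0,-2],"twist": 0},{"slide": [0,0,-5],"twist": 0},{"slide": [0,0,-8],"twist": 0},{"slide": [0,0,-12],"twist": 0}]}}

```text
time_s: 20.83
position: [560.2, -373.0, 138.6]
ee_rot: [[1.0, -0.01, -0.002], [-0.01, -1.0, 0.001], [-0.002, -0.001, -1.0]]
contact_force: [0.6, 0.0, 0.8]
opening: 38.2
```

{"fn": "apply_moves", "kwargs": {"targets": [{"slide": [-4,0,-3],"twist": 0},{"slide": [-8,0,-5],"twist": 0},{"slide": [-11,0,-5],"twist": 0},{"slide": [-11,0,-5],"twist": 0}]}}

```text
time_s: 21.17
position: [444.2, -373.9, 190.8]
ee_rot: [[1.0, -0.016, 0.001], [-0.016, -1.0, -0.0], [0.001, 0.0, -1.0]]
contact_force: [0.4, -0.4, 0.8]
opening: 38.2
```

```bash
python3 go.py
python3 - <<'E'
from h import *
np.set_printoptions(precision=1,suppress=True)
s=snap('scene','s17.png');w=snap('wrist','w17.png');t=snap('top','t17.png')
for n,im in (('scene',s),('wrist',w),('top',t)):
    for L in ('dowel_mid','tray'):
        l=spotter.landmark_of(n,L)
        if l: print(n,L,l[0],at_z(im,l[0]['uv'],14 if L!='tray' else 0))
E
```

```text
t 21.1667 p [ 444.211 -373.913  190.755] yaw_y -90.92105669772619 F [ 0.406 -0.418  0.837] open 38.23127390271005 tilt 0.06062484184617458
q [ 0.097  0.631  0.752  1.796 -0.529  0.926 -0.506]
scene dowel_mid {'uv': [203.0, 226.0], 'score': 0.65} [ 544.5 -374.5   14. ]
scene tray {'uv': [193.7, 224.1], 'score': 0.86} [ 532.  -399.6    0. ]
wrist dowel_mid {'uv': [318.5, 94.4], 'score': 0.68} [ 542.  -373.9   14. ]
wrist tray {'uv': [341.0, 106.5], 'score': 0.58} [ 530.5 -398.3    0. ]
top dowel_mid {'uv': [428.2, 176.4], 'score': 0.63} [ 540.7 -369.3   14. ]
top tray {'uv': [441.2, 182.7], 'score': 0.73} [ 527.6 -402.3    0. ]
```

View pics/s17.png

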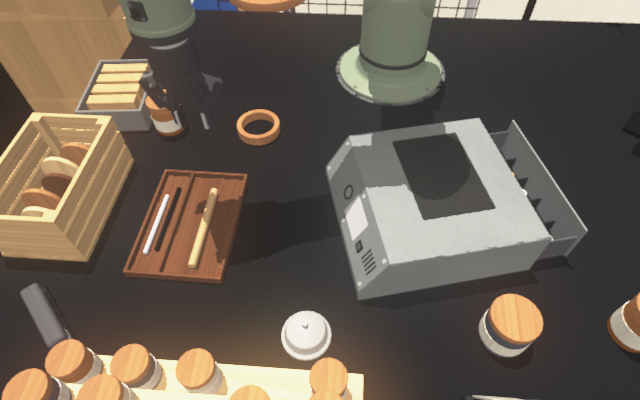

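View pics/w17.png

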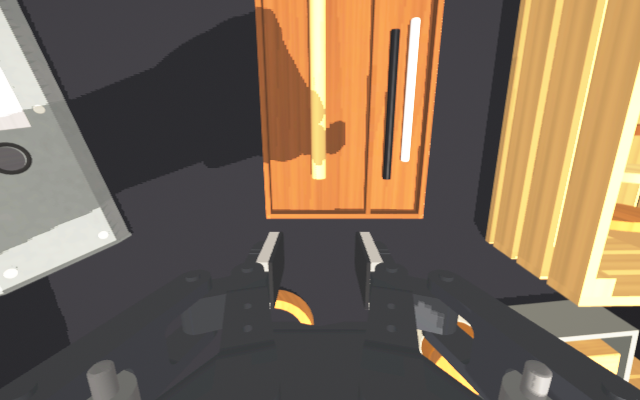

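```bash
python3 -c "
from h import *
print(arm.finish_job())"
```

```text
the job is handed in; nothing more can be done
None
```

The till drawer sprang open on its own, and the dowel is back flat in its tray compartment. I handed the job in at about 21 s of the 58 s allowed. The hand-in reports no verdict, so success is my reading of the last pictures.

**How it was done**
- **Tilting the dowel:** the gripper can only point down, so I gripped the dowel level and lifted it. I then pressed its rear half on the till's top back edge at about 5–6 N until it turned to about 30° in the grip.
- **Releasing the latch:** I turned the dowel to face the hole and pushed it in, in 2–6 mm steps. It touched the lever about 26 mm in, and the drawer opened about 37 mm in. The peak push was about 8.5 N.
- **Laying it back:** I drew the dowel straight out and lowered it until its tip touched the tray floor. Pressing down levelled it at about 10 N, and then I let go.

**Last checks**
- **Drawer:** the final scene picture shows it well out, but I did not measure how far.
- **Dowel:** its middle is about 10–15 mm from the tray's centre lengthwise and about 25–33 mm across from it, towards the wall side of its compartment. That is inside the limits in all three cameras.
- **Other items:** nothing looks shifted in the pictures, though I judged this by eye. The gripper was clear of everything, at 191 mm height.

**Where readings disagreed**
- The cameras put the hole at 69–73 mm height against the 70 mm given.
- The gripper read about 13.4 mm open on the 16 mm dowel.
- The dowel slid about 12 mm in the grip while being tilted, which I allowed for when inserting and placing it.

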